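# Fit the idler gear and close its keeper

### The arm

A 6-joint arm with a two-finger parallel gripper is mounted at the origin on the work surface; the furniture and walls round the work are solid. World frame = base frame: x ahead of the robot, y to its left, z up, the work surface at z = 0. Lengths are in m, angles in rad, forces in N, time in s.
With the tool pointing down it reaches from about 0.325 to 0.925 m from the base axis. Payload 3.1 kg.
Tool frame: the origin (TCP) lies at the very end of the fingers, on their centre line; the grasp point (between the pads) lies arm.hold_point_z behind it (arm.hold_point_z is the distance from the TCP to the grasp point, in m); z points along the fingers, y is the direction in which the jaws open and shut (so a half turn about z gives the same grasp; the last joint's range is limited). The gripper opens to 85 mm and grips with 20 to 120 N. Pads are 22 mm wide; open, the fingers measure 114 mm over their backs; the gripper's body (76 mm by 85 mm) begins 54 mm behind the grasp point. The pads swing forward as they close: fully open they stand 13 mm farther back than shut.
Start: joints at [1.02, 0.217, 1.613, -0, 1.311, -0.112], TCP at [0.266, 0.566, 0.231] pointing down, gripper open.
Joint ranges: [-2.75, 2.75], [-0.78, 2.1], [0.31, 2.55], [-1.13, 4.27], [0.13, 2.63], [-2.58, 2.58]. Speed limits (rad/s): [2.79, 2.79, 3.14, 3.14, 3.14, 3.14].

### API

Orientations are given as a unit quaternion [x, y, z, w].
In Python, from station import arm gives the robot as it stands.
- The arm moves only by the tool apply_moves, never from a script. Its argument "steps" is a list of rows, each a list of 3 entries, a list of its own where there are three numbers: the shift along the tool's x, y, z in units of 25 mm (1.0 is 25 mm), then the turn about the tool's z in units of 5 degrees (1.0 is 5 degrees), then the finger opening in mm, from 0 to 85.4. A call has 1 to 12 rows; each row shifts and turns the commanded pose from where the row before left it, along the tool's axes as they then stand; what a row does not reach is not made up. A row lasts 1/12 s, in which the tool goes at most 41.7 mm and 7.16 degrees, less where a joint would pass 70% of its speed; a pose out of reach is approached as far as the arm can. A call is refused whole if a number of a shift passes 1 or a number of a turn 1, either way. A call with a gripper value outside its range is refused whole. The fingers move at their own pace and stop on an object; the grip force is fixed at half the most. Time passes only in rows, so rows that do not move let the fingers close. It gives the time, the measured TCP pose, the force and the opening at its end, in the units of the state.
- arm.read_state(): the state, without advancing time (a new reading comes with each control period).
- arm.read_camera(name): name is "side" or "top" or "wrist"; returns a dict with "img" (384x512x3 uint8, red, green, blue), "z_map" (384x512 float32, m along the optical axis (not along the pixel's ray), 0 where there is no reading), "mtx" (3x3 intrinsics, pixels), "rvec" (rotation vector, rad) and "tvec" (3), from world to camera coordinates, as OpenCV has them. Camera axes: x right, y down, z forward; pixel columns grow to the right and rows downward; lengths in m; the calibration is good to about 2 mm. A picture is of the moment at which its call begins.
- arm.finish_job(): hands the job in, once; it reports no verdict.
The state is a dict: "clock": time; "joint_positions": joint angles; "joint_vel": joint speeds; "tau": joint torques, N m; "eef_pos": TCP position; "eef_rot": TCP orientation; "contact_force": force on the tool from outside, world axes, zero at the start; "ft_torque": the same for the moment, N m; "gripper_width": finger opening in m.
Only numpy, scipy, OpenCV 4.12 (cv2) and the standard library are available. Lean on these libraries where they do the work, as an engineer would, in place of code of your own. Each camera call takes 0.05 s, during which the arm holds its last target.

### The job

Swing the keeper bar aside from the bare stub shaft on the green gear fixture, take the larger of the two brass gears off its sloping peg and put it on the shaft, hub up, rocking it about its axis without forcing it until its teeth drop into mesh with the fixed steel gear and it rests fully down. Then swing the keeper back to its stop over the hub. Do not push or topple the oil can behind the fixture.

Things in the scene. Friction and masses are not known exactly. Their poses are not given: they have to be found in the camera images.
- fixture: Green steel plate, 130 (x) x 220 (y) x 12 mm, fixed to the bench; origin at the centre of its underside (bench level), z up. In a row along its y: a 16-tooth dark steel gear at y = +52.5 mm, the bare stub shaft at y = -18 mm, the keeper's pivot post (22 mm across) at y = -82 mm. Screw heads in its corners, 20 mm high.
- stub_seat (a point): Point on the axis of the upright stub shaft, on top of the 37 mm wide, 8 mm high shoulder on which the gear shall rest (20 mm above the bench). The shaft is 16 mm in diameter and rises 26 mm above this point; its tip is domed.
- drive_gear: Fixed 16-tooth dark steel spur gear (module 5 mm, pitch diameter 80, 89 mm over the teeth, 14 thick); it does not turn. Origin on its axis at its underside (20 mm above the bench), z up; x points through the middle of a tooth, teeth every 22.5 degrees. 70.5 mm from the stub shaft's axis. A nut 18 mm across stands 10 mm above its face.
- keeper (a joint): Angle of the keeper, a level steel bar 20 mm wide, 6 mm thick, underside 61.5 mm above the bench. 0 (a stop): along the fixture's +y, over the stub shaft; grows counter-clockwise seen from above, to a stop at 2.0 rad. Friction, about 1 N at the knob, keeps it where left. A gear passes down to the shaft only beyond about 0.9 rad. The bar clears the hub of a seated gear by 3.5 mm.
- keeper_knob (a point): Middle of the red upright knob on the keeper's free end, 16 mm diameter, 26 mm tall, standing on the bar (bar top is 13 mm below this point), 78 mm from the pivot axis.
- keeper_pivot (a point): Point on the keeper's upright hinge axis, 61 mm above the bench.
- gear_rack: Fixed wooden rack, board 104 x 220 mm sloping at 30 degrees from level. Origin at the centre of the board's upper face, 44 mm above the bench; z is the board's normal (it leans towards the robot), x points up the slope, y along the rack. Steel pegs, 14.6 mm diameter and 24 mm long with a 3 mm high shoulder, stand square to the board at y = +53 and -53 mm; a brass gear on each.
- idler_centre (a point): Larger brass gear, to be fitted: 12 teeth (module 5 mm, pitch diameter 60, 69 mm over the teeth), rim 14 mm thick, hub 28 mm diameter and 24 mm high on one face, blind bore 18 mm, 27 deep, 0.24 kg. Point on its axis, 19 mm from each end; z towards the hub end, x through the middle of a tooth. Starts hub up, toothed end on the peg's shoulder. Mesh play 2 degrees either way.
- small_centre (a point): Centre of the smaller brass gear, 8 teeth, 49 mm over the teeth, same thickness, hub and bore as the larger: too small to mesh, and it is fixed to its peg. Same point and axes.
- oil_can: Small red oil can, 56 mm across, 156 mm high with its thin spout; stands loose behind the fixture. Origin at the centre of its underside.
- screwdriver: Yellow screwdriver, 170 mm long, 27 mm thick, lying in front of the fixture; origin at its middle on the bench, its length along y. It is stuck down and cannot move.
- marker: Paint marker, 120 mm long, 17 mm thick, lying before the rack; origin at its middle on the bench, its length along y. It is stuck down and cannot move.
- tape_measure: Yellow pocket tape measure, 32 x 75 x 62 mm, standing beside the rack; origin at the centre of its underside. It is stuck down and cannot move.
- hex_key: Black hex key, 107 mm long, 9 mm thick, lying to the right behind the fixture; origin at its middle on the bench. It is stuck down and cannot move.
- small_key: Small black hex key, 92 mm long, 8 mm thick, lying to the right of the fixture; origin at its middle on the bench. It is stuck down and cannot move.
- rusty_bolt: Rusty bolt with nut, 58 mm long, 16 mm thick, lying at the back between rack and fixture; origin at its middle on the bench. It is stuck down and cannot move.
- idler_gear: The same larger brass gear; origin on its axis at its toothed end face.
Things that resemble listed ones, but are neither listed nor needed, are in the scene too. What is shaped like the idler_gear but black or turquoise is not meant.

How it is judged:
On the way, in this order (a step that is already met when the one before it is completed fails the run):
1. the keeper is swung clear of the shaft (value of joint keeper above 0.85 rad), for 0.2 s.
2. the larger brass gear is fully down on the stub shaft, in mesh (horizontal distance between idler_centre and stub_seat below 0.004 m and z of idler_centre in the frame of fixture between 0.036 and 0.0415 m and angle between idler_centre's own z axis and vertical below 0.08 rad), for 0.2 s.
At the end, for the whole second after the job is handed in: The larger brass gear rests on the shaft's shoulder in mesh (axis within 4 mm of the shaft's, centre 36 to 41.5 mm above the bench, tilt under 0.08 rad), at rest; the keeper is within 0.15 rad of its stop over the hub (all of step 2 and value of joint keeper below 0.15 rad and linear speed of idler_gear below 0.02 m/s); the robot touches nothing.
It fails at once if the brass gear is forced against the steel gear (over 60 N) (contact force between idler_gear and drive_gear above 60 N).
It fails at once if the oil can is pushed more than 30 mm or toppled (distance of oil_can from where it was at the start of the episode above 0.03 m or angle between oil_can's own z axis and vertical above 0.5 rad).
It also fails if it takes over 64 s, if anything falls off the work surface, if the arm or the gripper's body presses on something with over 40 N, if the wrist force passes 120 N, or if a joint passes its speed limit or range.

## Working session

There is one attempt and no reset: what is moved stays moved. The work goes in short steps, Python scripts to look and compute and a tool call to move; the robot and the scene stay as the last step left them, time stands still between calls to the robot, and variables do not carry over. Pictures are saved under pics/ and viewed, and the job is handed in when it is done.

Besides the shell and the picture viewer there is one more tool, called after "Request:" as name(argument=value, ...) on one line, values as JSON. apply_moves: Moves the arm, as the interface text tells. Its arguments: {"type":"object","properties":{"steps":{"type":"array","items":{"type":"array"}}},"required":["steps"]}

```bash
ls; mkdir -p pics; cat > h.py <<'E'
import numpy as np, cv2
from station import arm
def cam(n):
    c=arm.read_camera(n); c['R']=cv2.Rodrigues(np.array(c['rvec'],float))[0]; c['t']=np.array(c['tvec'],float).ravel(); c['K']=np.array(c['mtx'],float); return c
def save(c,f,s=1.5):
    cv2.imwrite('pics/'+f,cv2.resize(c['img'][:,:,::-1],None,fx=s,fy=s,interpolation=cv2.INTER_CUBIC))
def world(c,u,v,z=None):
    u=np.atleast_1d(u).astype(float);v=np.atleast_1d(v).astype(float)
    r=np.stack([u,v,np.ones_like(u)],1)@np.linalg.inv(c['K']).T
    if z is None: 
        d=c['z_map'][v.astype(int),u.astype(int)]; return (r*d[:,None]-c['t'])@c['R']
    o=-c['R'].T@c['t']; d=r@c['R']; return o+d*((z-o[2])/d[:,2])[:,None]
def proj(c,P):
    return cv2.projectPoints(np.array(P,float).reshape(-1,3),np.array(c['rvec'],float),c['t'],c['K'],None)[0].reshape(-1,2)
E
python3 - <<'E'
from h import *
print(arm.read_state(), arm.hold_point_z)
for n in ['side','top','wrist']:
    c=cam(n); save(c,n+'0.png'); print(n,-c['R'].T@c['t'],c['R'][2],c['K'][0,0]); np.savez(n+'0.npz',**c)
E
```

```text
pics
{'clock': 0.0, 'joint_positions': array([ 1.01981283e+00,  2.17758341e-01,  1.61494667e+00, -1.92518717e-05,
        1.31125920e+00, -1.12217402e-01]), 'joint_vel': array([ 1.67953112e-03,  5.54094432e-04,  7.13825592e-05, -1.49042750e-03,
        1.94355939e-03, -4.39456368e-04]), 'tau': array([-4.15335526e-04, -3.96840656e+01, -3.03858626e+01, -8.52156268e-05,
        9.62057034e-03, -5.67187087e-06]), 'eef_pos': array([0.2650817 , 0.56510456, 0.2299591 ]), 'eef_rot': array([ 2.17624924e-01,  9.76031755e-01, -1.12421047e-03, -3.77244998e-04]), 'contact_force': array([0.39767394, 0.34264451, 0.03625141]), 'ft_torque': array([0.05169626, 0.03652277, 0.03165011]), 'gripper_width': 0.08554954112593596} 0.0187
side [0.16578955 1.37730064 0.77527477] [ 0.213256   -0.86103869 -0.46166466] 467.0670018097512
top [0.22078691 0.06383433 1.34447417] [ 0.21306036  0.0015544  -0.9770378 ] 410.4749613830864
wrist [0.19193224 0.60034437 0.37298401] [ 0.28108648 -0.13389496 -0.95029602] 345.1767017069958
```

View pics/side0.png

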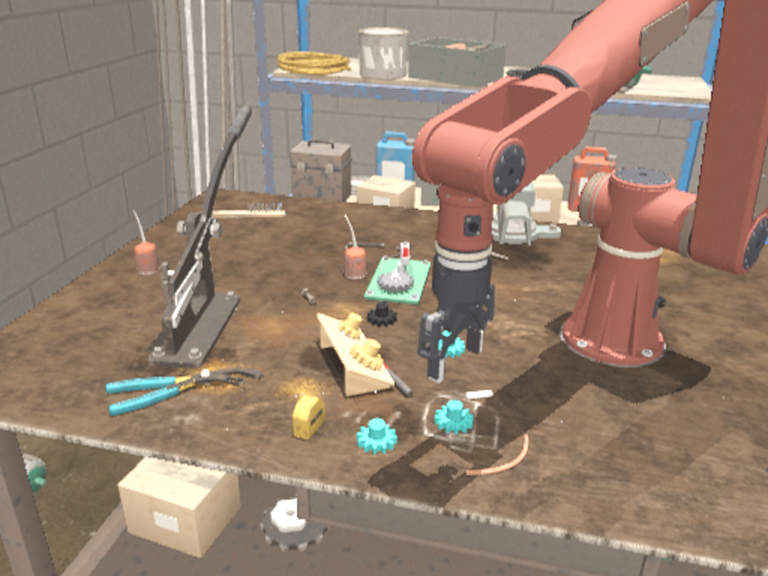

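View pics/top0.png

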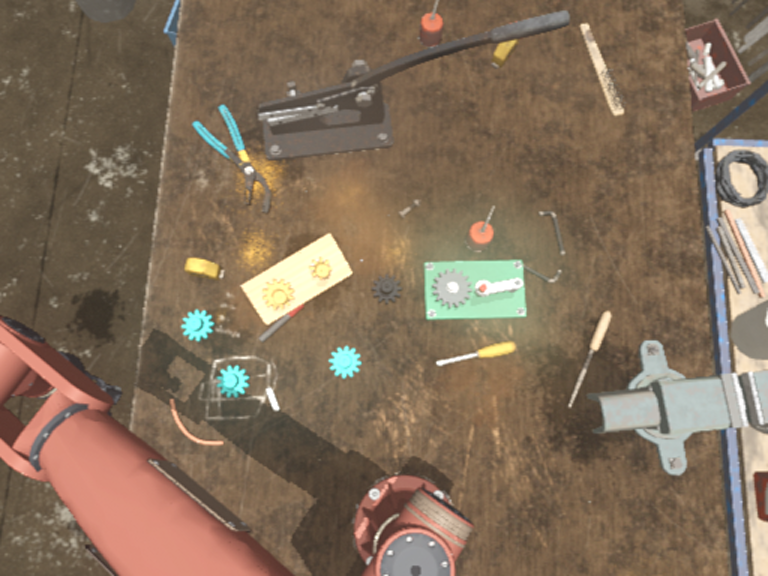

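View pics/wrist0.png

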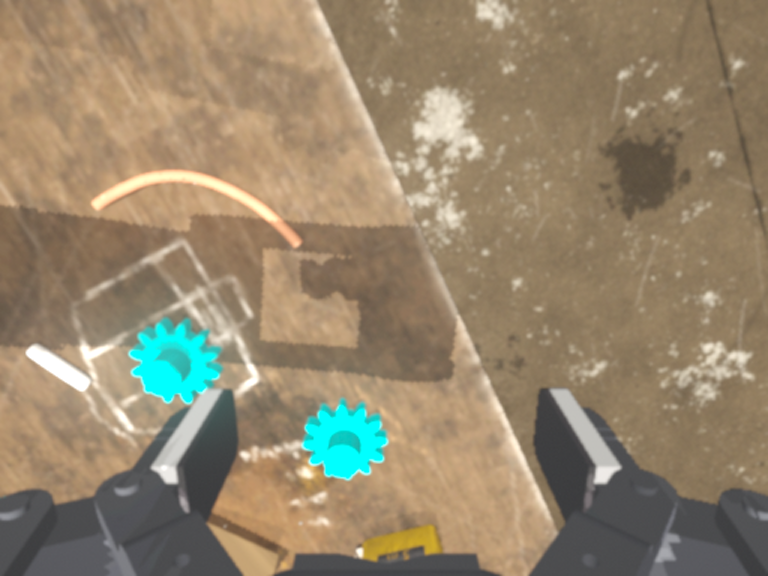

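Side view: the rack is at about (355,355), with the larger brass gear nearer the camera at (365,350), and the fixture at (398,280). Top view: large gear (278,293), small gear (320,270), steel gear (452,288), knob (483,288), oil can (481,233). Next I measure coarsely from the top view.

```bash
python3 - <<'E'
from h import *
c=dict(np.load('top0.npz'))
def bl(mask,n=3):
    k,l,s,ce=cv2.connectedComponentsWithStats(mask.astype(np.uint8))
    o=np.argsort(-s[1:,4])[:n]+1
    return [(s[i],ce[i],l==i) for i in o]
hsv=cv2.cvtColor(c['img'],cv2.COLOR_RGB2HSV)
g=(hsv[...,0]>50)&(hsv[...,0]<85)&(hsv[...,1]>90)
m=bl(g,1)[0]; cnt=cv2.findContours(m[2].astype(np.uint8),0,2)[0][0]
r=cv2.minAreaRect(cnt); print('fix',r, world(c,*cv2.boxPoints(r).T,0.012), world(c,*r[0],0.012))
for n,(u,v),z in [('drive',(452/1.5,288/1.5),.044),('knob',(483/1.5,288/1.5),.087),('pivot',(518/1.5,286/1.5),.067),('big',(278/1.5,292/1.5),None),('small',(320/1.5,269/1.5),None),('can',(481/1.5,233/1.5),None)]:
    print(n,world(c,u,v,z),world(c,u,v))
y=(hsv[...,0]>12)&(hsv[...,0]<30)&(hsv[...,1]>60)&(hsv[...,2]>180)
for s,ce,l in bl(y,3):
    print(s,ce)
    vv,uu=np.nonzero(l); P=world(c,uu,vv)
    if s[4]>500:
        rr=cv2.minAreaRect(cv2.findContours(l.astype(np.uint8),0,2)[0][0]); print(rr,world(c,*cv2.boxPoints(rr).T+.0))
        A=np.c_[P[:,:2],np.ones(len(P))]; 
        w=np.ones(len(P),bool)
        for _ in range(10):
            k=np.linalg.lstsq(A[w],P[w,2],rcond=None)[0]; w=abs(A@k-P[:,2])<.004
        n=np.array([-k[0],-k[1],1]);print('plane',k,w.mean(),n/np.linalg.norm(n),np.arctan2(n[1],n[0]))
E
```

```text
fix ((137.0, 209.5), (1.0, 0.0), -90.0) [[0.42218542 0.44689858 0.012     ]
 [0.42218542 0.44689858 0.012     ]
 [0.42549293 0.447217   0.012     ]
 [0.42549293 0.447217   0.012     ]] [[0.42383874 0.44705775 0.012     ]]
drive [[ 0.49543884 -0.08738457  0.044     ]] [[ 0.49477789 -0.08702066  0.04712959]]
knob [[ 0.48873085 -0.14710444  0.087     ]] [[ 0.48722323 -0.14591757  0.09407534]]
pivot [[ 0.50005701 -0.22479425  0.067     ]] [[ 0.50058539 -0.22534033  0.06458302]]
big [[0.46442553 0.27938325 0.08781468]] [[0.46442553 0.27938325 0.08781468]]
small [[0.51815186 0.19558786 0.08176335]] [[0.51815186 0.19558786 0.08176335]]
can [[ 0.61224896 -0.14497829  0.07391513]] [[ 0.61224896 -0.14497829  0.07391513]]
[175 185  22  22 237] [185.65400844 196.23628692]
[162 157  19  21 228] [170.03947368 168.        ]
[123 172  22  13 195] [133.99487179 177.43589744]
```

Request:
apply_moves(steps=[[[0,0,0],1,85],[[0,0,0],1,85],[[0,0,0],1,85],[[0,0,0],1,85],[[0,0,0],1,85],[[0,0,0],1,85],[[0,0,0],1,85],[[0,0,0],1,85],[[0,0,0],1,85],[[0,0,0],1,85],[[0,0,0],1,85],[[0,0,0],1,85]])

```text
clock: 1.15
eef_pos: [0.2653, 0.5655, 0.2307]
eef_rot: [0.678, 0.735, -0.001, 0.0]
contact_force: [-0.5, 0.6, 0.4]
gripper_width: 0.0849
```

Request:
apply_moves(steps=[[[-1,0.3,0],1,40],[[-1,0.3,0],0,40],[[-1,0.3,0],0,40],[[-1,0.3,0],0,40],[[-1,0.3,0],0,40],[[-1,0.3,0],0,40],[[-1,0.3,0],0,40],[[-1,0.3,0],0,40],[[-1,0.3,0],0,40],[[-1,0.3,0],0,40],[[-1,0.3,0],0,40],[[-1,0.3,0],0,40]])

```text
clock: 2.15
eef_pos: [0.3568, 0.265, 0.231]
eef_rot: [0.708, 0.706, -0.0, -0.0]
contact_force: [0.1, -0.6, 0.5]
gripper_width: 0.04
```

Request:
apply_moves(steps=[[[-1,0.3,0],0,40],[[-1,0.3,0],0,40],[[-1,0.3,0],0,40],[[-1,0.3,0],0,40],[[-1,0.3,0],0,40],[[-1,0.3,0],0,40],[[-1,0.3,0],0,40],[[-1,0.3,0],0,40],[[-1,0.3,0],0,40],[[-1,0.3,0],0,40],[[0,0,0],0,40],[[0,0,0],0,40]])

```text
clock: 3.15
eef_pos: [0.4312, 0.0153, 0.231]
eef_rot: [0.709, 0.705, -0.0, -0.0]
contact_force: [0.2, -0.1, -0.2]
gripper_width: 0.04
```

```bash
python3 - <<'E'
from h import *
s=arm.read_state(); print(s['clock'],s['eef_pos'],s['eef_rot'],s['gripper_width'])
c=cam('wrist'); save(c,'w1.png'); np.savez('w1.npz',**c)
print(-c['R'].T@c['t'])
E
```

```text
3.15 [0.43123859 0.01528137 0.23104632] [ 7.09029798e-01  7.05178379e-01 -1.09917510e-04 -4.31774756e-04] 0.0399576697797985
[0.43062791 0.09600688 0.37398182]
```

View pics/w1.png

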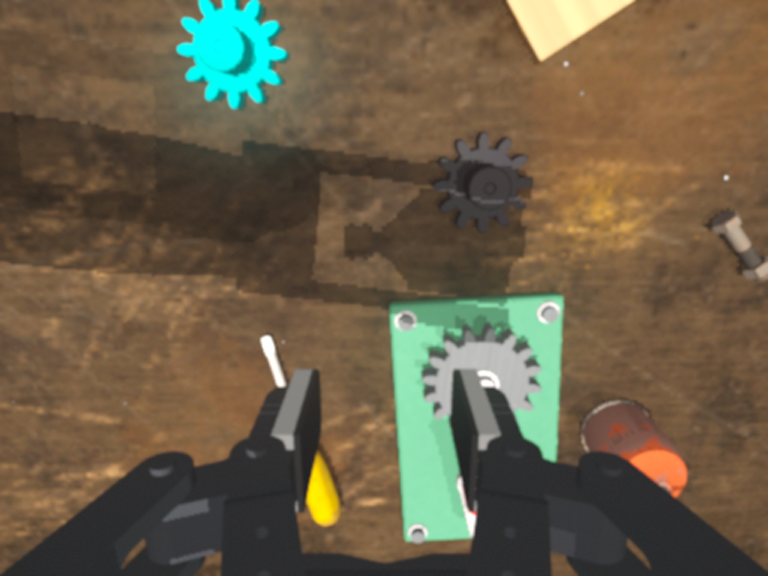

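The steel gear is at (482,375), the oil can at (640,455), and a black decoy gear at (485,185). The fixture is partly hidden by the fingers, so I move further in −y and +x.

Request:
apply_moves(steps=[[[-1,0.28,0],0,40],[[-1,0.28,0],0,40],[[-1,0.28,0],0,40],[[-1,0.28,0],0,40],[[-1,0.28,0],0,40],[[-1,0.28,0],0,40],[[-1,0.28,0],0,40],[[-1,0.28,0],0,40],[[-1,0.28,0],0,40],[[0,0,0],0,40],[[0,0,0],0,40]])

```text
clock: 4.12
eef_pos: [0.494, -0.2085, 0.2309]
eef_rot: [0.708, 0.706, 0.0, -0.001]
contact_force: [-0.1, 0.3, -0.0]
gripper_width: 0.0396
```

```bash
python3 - <<'E'
from h import *
s=arm.read_state(); print(s['clock'],s['eef_pos'],s['eef_rot'],s['gripper_width'])
c=cam('wrist'); save(c,'w2.png'); np.savez('w2.npz',**c)
print(-c['R'].T@c['t'])
E
```

```text
4.1167 [ 0.49396224 -0.20848055  0.23093271] [ 7.08072236e-01  7.06139674e-01  1.79031393e-04 -6.62095629e-04] 0.039628409934887227
[ 0.49312631 -0.12785942  0.37393229]
```

View pics/w2.png

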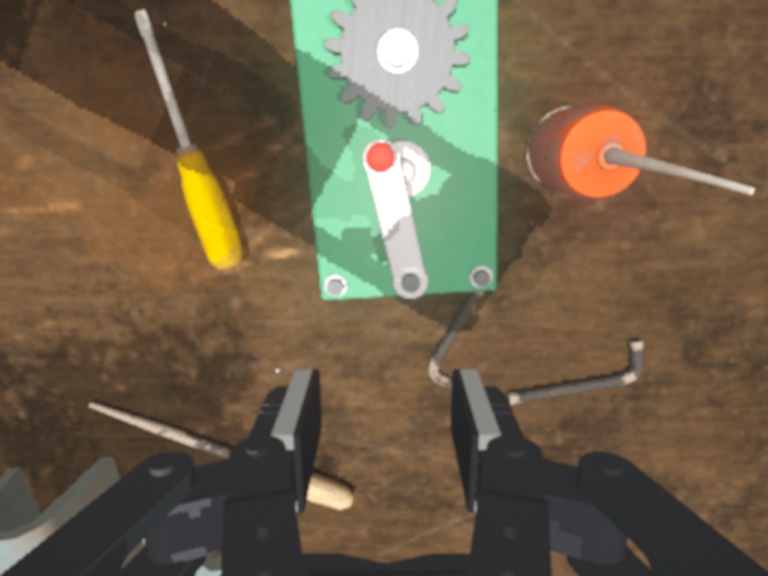

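Steel gear nut at (397,50), knob (380,156), shaft (407,170) partly under the keeper, pivot (410,283), oil can (600,152), right fixture edge at column ~497. I'll refine these numerically.

```bash
cat > fx.py <<'E'
from h import *
c=dict(np.load('w2.npz'))
img=c['img'];hsv=cv2.cvtColor(img,cv2.COLOR_RGB2HSV)
def big(m):
    k,l,s,ce=cv2.connectedComponentsWithStats(m.astype(np.uint8)); i=np.argmax(s[1:,4])+1; return l==i
roi=np.zeros(img.shape[:2],bool); roi[80:130,230:290]=1
red=big(((hsv[...,0]<6)|(hsv[...,0]>174))&(hsv[...,1]>150)&roi)
ct=cv2.findContours(red.astype(np.uint8),0,2)[0][0]; (u,v),r=cv2.minEnclosingCircle(ct)
kn=world(c,u,v,.0935)[0]; print('knob',u,v,r,kn)
# green edges
g=(hsv[...,0]>50)&(hsv[...,0]<85)&(hsv[...,1]>70)
def line(P):
    vx,vy,x,y=cv2.fitLine(np.array(P,np.float32),cv2.DIST_HUBER,0,.01,.01).ravel(); return vx,vy,x,y
R=[(np.nonzero(g[v])[0].max()+.5,v) for v in range(5,175)]
R=world(c,*np.array(R).T,.012)[:,:2]
L=[(np.nonzero(g[v])[0].min()-.5,v) for v in range(5,175)]
L=world(c,*np.array(L).T,.012)[:,:2]
B=[(u,np.nonzero(g[:,u])[0].max()+.5) for u in list(range(240,262))+list(range(285,310))]
B=world(c,*np.array(B).T,.012)[:,:2]
for n,P in zip('RLB',(R,L,B)): 
    l=line(P); print(n,l,np.degrees(np.arctan2(l[1],l[0])))
# nut
nut=np.zeros_like(roi); nut[18:50,245:285]=1
nm=big((img.min(2)>190)&nut); ct=cv2.findContours(nm.astype(np.uint8),0,2)[0][0]; e=cv2.minEnclosingCircle(ct); print('nut',e,world(c,*e[0],.044))
print('pivot',world(c,410/1.5,283/1.5,.067), world(c,410/1.5,283/1.5))
print('shaft',world(c,408/1.5,170/1.5,.046))
np.save('nut.npy',nm)
z=img[80:140,225:300]; cv2.imwrite('pics/z1.png',cv2.resize(z[:,:,::-1],None,fx=10,fy=10,interpolation=cv2.INTER_NEAREST)[:600])
E
python3 fx.py
```

```text
knob 253.5 104.38235473632812 8.747321128845215 [ 0.49045441 -0.14486779  0.0935    ]
R (np.float32(0.057456262), np.float32(-0.998348), np.float32(0.5693809), np.float32(-0.16288868)) -86.70618
L (np.float32(0.06199026), np.float32(-0.99807674), np.float32(0.43876034), np.float32(-0.13714306)) -86.44594
B (np.float32(0.998533), np.float32(0.05414595), np.float32(0.5277852), np.float32(-0.24739355)) 3.103852
nut ((264.5, 33.5), 24.909936904907227) [[ 0.49997626 -0.08789812  0.044     ]]
pivot [[ 0.50816104 -0.2225803   0.067     ]] [[ 0.50790418 -0.22096206  0.07224374]]
shaft [[ 0.50712588 -0.15586654  0.046     ]]
```

View pics/z1.png

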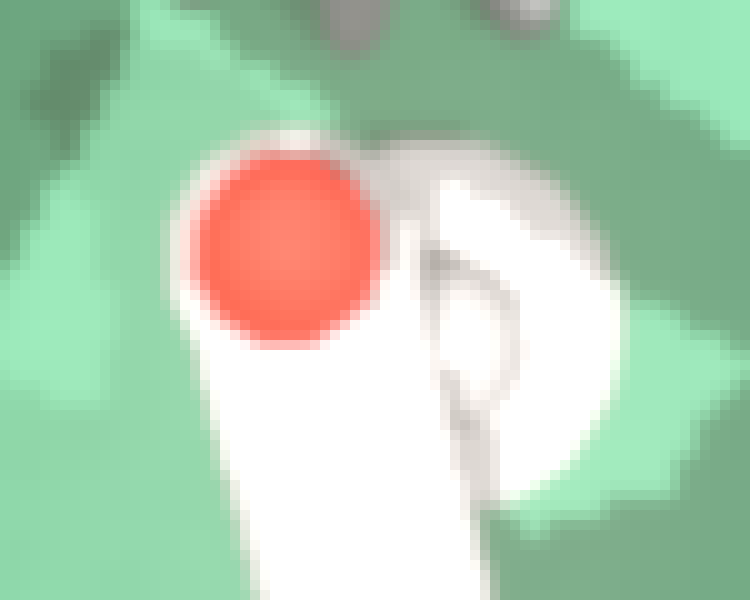

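Fixture: yaw ≈ 3.3°, origin ≈ (0.503,−0.139), pivot ≈ (0.508,−0.221). The knob is at (0.4905,−0.1449) and the keeper at ≈ 0.17 rad. Now I cage the knob.

Request:
apply_moves(steps=[[[0.5,-0.03,0.8],-0.6,40],[[0.5,-0.03,0.8],-1,40],[[0.5,0,0.8],-1,40],[[0.5,0.05,0.8],0,40],[[0.5,0.1,0.8],0,40],[[0,0,0.6],0,40],[[0,0,0],0,40],[[0,0,0],0,40]])

```text
clock: 4.83
eef_pos: [0.487, -0.1445, 0.1156]
eef_rot: [0.623, 0.783, -0.0, -0.001]
contact_force: [0.3, 0.4, -0.4]
gripper_width: 0.04
```

```bash
python3 - <<'E'
from h import *
s=arm.read_state(); from scipy.spatial.transform import Rotation as Ro
R=Ro.from_quat(s['eef_rot']).as_matrix(); print(R[:,0],s['eef_pos'])
print('knob in tool', R.T@(np.array([.4905,-.1449,.0805])-s['eef_pos'])*40)
c=cam('wrist'); save(c,'w3.png',1)
E
```

```text
[-0.22473126  0.97441915  0.00178518] [ 0.48701494 -0.14449931  0.11558364]
knob in tool [-0.04945086  0.1350653   1.40298976]
```

View pics/w3.png

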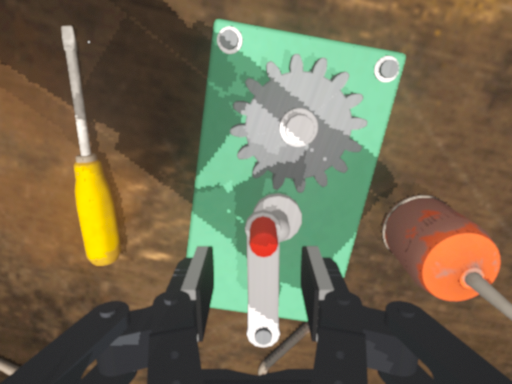

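The knob at (263,238) sits midway between the fingers. I lower, narrow the opening to 22 mm and swing along the arc.

Request:
apply_moves(steps=[[[-0.05,0.13,0.6],0,36],[[0,0,0.6],0,30],[[0,0,0.5],0,22],[[0,0,0],0,22],[[0,0,0],0,22],[[-0.012,-0.272,0],-1,22],[[-0.012,-0.272,0],-1,22]])

```text
clock: 5.47
eef_pos: [0.4805, -0.1518, 0.076]
eef_rot: [0.551, 0.834, 0.001, 0.002]
contact_force: [0.1, 0.2, -0.4]
gripper_width: 0.0222
```

Request:
apply_moves(steps=[[[-0.012,-0.272,0],-1,22],[[-0.012,-0.272,0],-1,22],[[-0.012,-0.272,0],-1,22],[[-0.012,-0.272,0],-1,22],[[-0.012,-0.272,0],-1,22],[[-0.012,-0.272,0],-1,22],[[-0.012,-0.272,0],-1,22],[[-0.012,-0.272,0],-1,22]])

```text
clock: 6.13
eef_pos: [0.4407, -0.1882, 0.076]
eef_rot: [0.233, 0.973, -0.0, 0.002]
contact_force: [0.9, 0.8, -0.5]
gripper_width: 0.0219
```

Request:
apply_moves(steps=[[[-0.012,-0.272,0],-1,22],[[-0.012,-0.272,0],-1,22],[[-0.012,-0.272,0],-1,22],[[-0.012,-0.272,0],-1,22],[[-0.012,-0.272,0],-1,22],[[-0.012,-0.272,0],-1,22],[[-0.012,-0.272,0],-1,22],[[0,0,0],0,30],[[0,0,0],0,36],[[0,0,-1],0,40],[[0,0,-1],0,40],[[0,0,0],0,40]])

```text
clock: 7.13
eef_pos: [0.4351, -0.2359, 0.1294]
eef_rot: [-0.068, 0.998, -0.003, 0.004]
contact_force: [1.5, -0.4, 0.1]
gripper_width: 0.04
```

```bash
python3 - <<'E'
from h import *
c=cam('wrist'); save(c,'w4.png',1)
c=cam('top'); save(c,'t4.png',1)
E
```

```text
(no output)
```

View pics/w4.png

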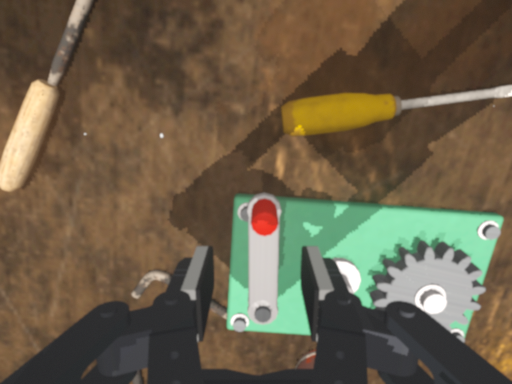

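The keeper now stands at about 90° (knob at (263,215) in w4), clear of the shaft. Now a clean view of the shaft and the steel gear.

Request:
apply_moves(steps=[[[0,0,-1],0,60],[[0,0,-1],0,60],[[-0.1,0,-1],0,60],[[-1,0.4,-1],0,60],[[-1,0.4,-0.4],0,60],[[-1,0.4,0],0,60],[[-1,0.4,0],0,60],[[-1,0.4,0],0,60],[[0,0.1,0],0,60],[[0,0,0],0,60],[[0,0,0],0,60]])

```text
clock: 8.15
eef_pos: [0.5496, -0.1638, 0.2323]
eef_rot: [-0.069, 0.998, 0.0, -0.002]
contact_force: [-0.2, -0.7, -0.5]
gripper_width: 0.06
```

```bash
python3 - <<'E'
from h import *
c=cam('wrist'); save(c,'w5.png'); np.savez('w5.npz',**c)
E
```

```text
(no output)
```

View pics/w5.png

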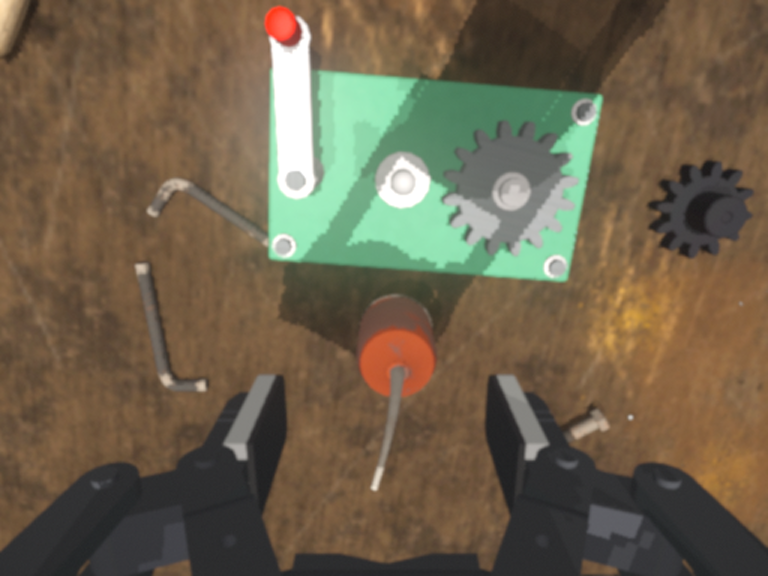

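The shaft tip is at (402,181), its shoulder at (402,181), the steel gear's nut at (511,190), and the pivot at (295,181). The spout at (380,480) is well below the fingers. I measure the positions and the tooth phase.

```bash
cat > m5.py <<'E'
from h import *
import sys
def greenmask(c):
    hsv=cv2.cvtColor(c['img'],cv2.COLOR_RGB2HSV); return (hsv[...,0]>50)&(hsv[...,0]<85)&(hsv[...,1]>50)
def sample(c,img,P):
    uv=proj(c,P).astype(np.float32); return cv2.remap(img.astype(np.float32),uv[:,0].reshape(-1,1),uv[:,1].reshape(-1,1),cv2.INTER_LINEAR).ravel()
def phase(sig,th,n):
    F=np.sum((sig-sig.mean())*np.exp(-1j*n*th)); return -np.angle(F)/n, abs(F)*2/len(th)
if __name__=='__main__':
    c=dict(np.load('w5.npz')); g=greenmask(c)
    # fixture outline
    k,l,s,ce=cv2.connectedComponentsWithStats(g.astype(np.uint8)); m=l==np.argmax(s[1:,4])+1
    ct=max(cv2.findContours(m.astype(np.uint8),0,1)[0],key=cv2.contourArea).reshape(-1,2)
    W=world(c,ct[:,0],ct[:,1],.012)[:,:2].astype(np.float32)
    h=cv2.convexHull(W); r=cv2.minAreaRect(h); print('rect',r)
    cx,cy=r[0]; a=np.radians(3.3); e=np.array([-np.sin(a),np.cos(a)])
    print('shaft from rect',np.array(r[0])-.018*e)
    # shoulder: non-green blob near shaft
    nb=np.zeros_like(g); nb[95:147,242:295]=1
    b=(~g)&nb; k,l,s,ce=cv2.connectedComponentsWithStats(b.astype(np.uint8)); i=l[121,268]; ct=cv2.findContours((l==i).astype(np.uint8),0,1)[0][0]; el=cv2.fitEllipse(ct); print('shoulder',el, world(c,*el[0],.019))
    print('tip',world(c,402/1.5,181/1.5,.045),world(c,402/1.5,181/1.5))
    print('nut',world(c,512/1.5,188.5/1.5,.044),'pivot',world(c,295/1.5,181/1.5,.067))
    z=c['img'][70:180,240:400]; cv2.imwrite('pics/z5.png',cv2.resize(z[:,:,::-1],None,fx=5,fy=5,interpolation=cv2.INTER_CUBIC))
E
python3 m5.py
```

```text
rect ((0.5035107135772705, -0.13974088430404663), (0.1306532770395279, 0.21993213891983032), 3.4243478775024414)
shaft from rect [ 0.50454687 -0.15771104]
shoulder ((267.965087890625, 119.49625396728516), (36.711448669433594, 37.46870040893555), 11.124541282653809) [[ 0.50419797 -0.15737614  0.019     ]]
tip [[ 0.50276016 -0.1583856   0.045     ]] [[ 0.50253012 -0.15849359  0.04731068]]
nut [[ 0.49800377 -0.08872213  0.044     ]] pivot [[ 0.50910254 -0.22151171  0.067     ]]
```

View pics/z5.png

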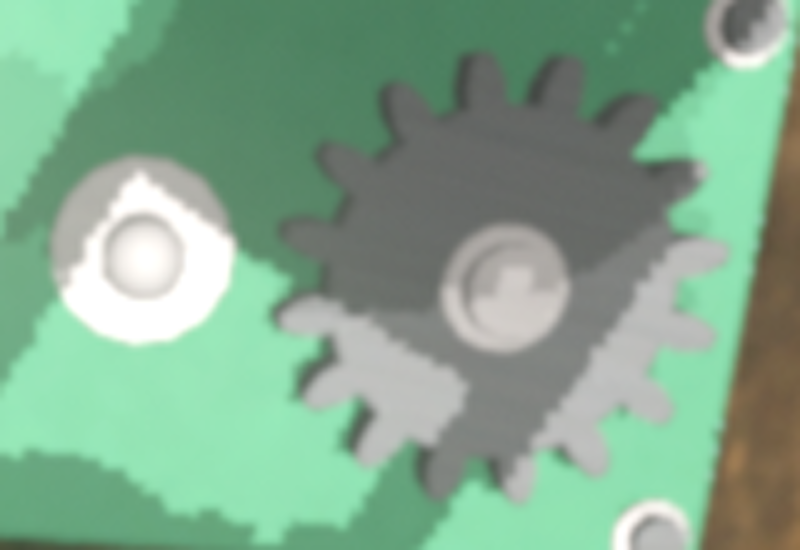

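```bash
cat > ph.py <<'E'
from m5 import *
c=dict(np.load('w5.npz')); hsv=cv2.cvtColor(c['img'],cv2.COLOR_RGB2HSV)
sat=255.-hsv[...,1]
th=np.linspace(0,2*np.pi,1440,endpoint=False)
for C in [(.4998,-.0871),(.499,-.0879),(.4995,-.0865)]:
  for r in (.039,.041,.043):
    P=np.c_[C[0]+r*np.cos(th),C[1]+r*np.sin(th),np.full_like(th,.034)]
    for w in (greenmask(c)==0,):
        p,a=phase(sample(c,w.astype(float),P),th,16); print(C,r,np.degrees(p)%22.5,a)
# overlay check
C=(.4996,-.0873)
im=c['img'].copy()
E
python3 ph.py
```

```text
(0.4998, -0.0871) 0.039 16.87282812505221 0.5790016592008289
(0.4998, -0.0871) 0.041 16.756949568697696 0.5857187741860622
(0.4998, -0.0871) 0.043 16.780962186867214 0.4416850989935389
(0.499, -0.0879) 0.039 16.815427435464688 0.5878438029734672
(0.499, -0.0879) 0.041 16.829897360625537 0.5743588365669645
(0.499, -0.0879) 0.043 16.846766448282843 0.38181132515572974
(0.4995, -0.0865) 0.039 16.793506103146832 0.5346514304868016
(0.4995, -0.0865) 0.041 16.693698924428425 0.535883220389145
(0.4995, -0.0865) 0.043 16.719874049004897 0.3778280262472248
```

Steel teeth sit at 16.8° mod 22.5° in the world frame, so the idler's teeth must end at ≈ 0.5° mod 30°. Now to the rack.

Request:
apply_moves(steps=[[[0,1,-0.1],0,70],[[0,1,-0.1],0,70],[[0,1,-0.1],0,70],[[0,1,-0.1],0,70],[[0,1,0],0,70],[[0,1,0],0,70],[[0,1,0],0,70],[[-0.1,1,0],0,70],[[-0.1,1,0],0,70],[[-0.1,1,0],0,70],[[-0.1,1,0],0,70],[[-0.1,1,0],0,70]])

```text
clock: 9.2
eef_pos: [0.5213, 0.1345, 0.2436]
eef_rot: [-0.068, 0.998, -0.0, -0.0]
contact_force: [0.5, 0.4, -0.2]
gripper_width: 0.0701
```

Request:
apply_moves(steps=[[[-0.1,1,0],0,70],[[-0.1,1,0],0,70],[[-0.1,1,0],0,70],[[0,1,0],0,70],[[0,1,0],0,70],[[0,1,0],-1,70],[[0,0.9,0],-1,70],[[0,0,0],-1,70],[[0,0,0],-1,70],[[0,0,0],-1,70],[[0,0,0],0,70],[[0,0,0],0,70]])

```text
clock: 10.2
eef_pos: [0.5038, 0.3051, 0.2436]
eef_rot: [-0.281, 0.96, -0.0, -0.0]
contact_force: [-0.1, -0.3, 0.7]
gripper_width: 0.0701
```

```bash
python3 - <<'E'
from h import *
c=cam('wrist'); save(c,'w6.png'); np.savez('w6.npz',**c)
E
```

```text
(no output)
```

View pics/w6.png

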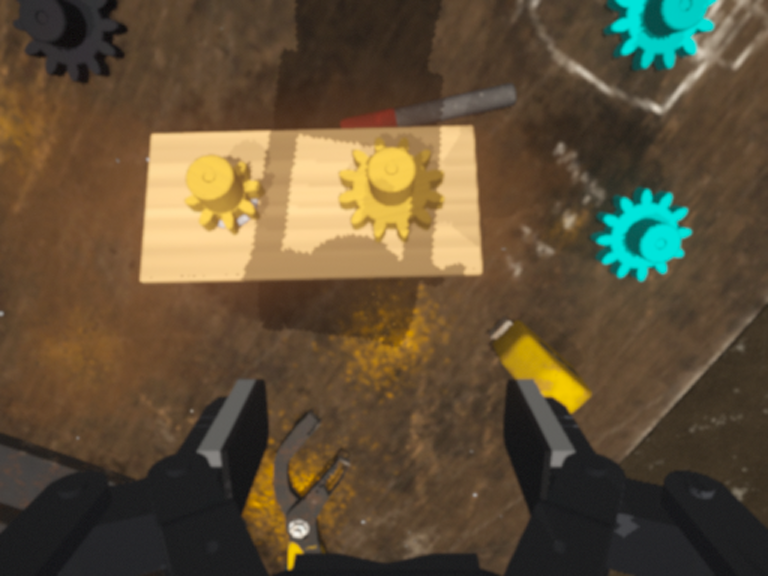

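Larger gear: hub face at (391,169), body at (391,190). Small gear hub at (211,177). Board corners at (152,133), (472,126), (482,273), (141,283).

```bash
cat > m6.py <<'E'
from m5 import *
c=dict(np.load('w6.npz'))
q=np.array([(152,133),(472,126),(482,273),(141,283)])/1.5
lo=world(c,*q[:2].T,.018); hi=world(c,*q[2:].T,.070)
print(lo,hi,'len',np.linalg.norm(lo[0]-lo[1]),np.linalg.norm(hi[0]-hi[1]),np.linalg.norm(hi[0]-lo[1]))
O=(lo.sum(0)+hi.sum(0))/4
ydir=(lo[1]-lo[0])+(hi[0]-hi[1]); ydir/=np.linalg.norm(ydir); 
up=hi.mean(0)-lo.mean(0); up/=np.linalg.norm(up)
n=np.cross(up,ydir); print('O',O,'y',ydir,'up',up,'n',n,'yaw y',np.degrees(np.arctan2(ydir[1],ydir[0])))
pk=O+.053*ydir; hub=pk+.041*n; print('peg',pk,'hubtop pred',hub, 'uv',proj(c,[hub])*1.5)
print('hub meas',world(c,391/1.5,169/1.5,hub[2]),world(c,391/1.5,169/1.5))
from h import *
z=c['img'][80:170,215:305]; cv2.imwrite('pics/z6.png',cv2.resize(z[:,:,::-1],None,fx=6,fy=6,interpolation=cv2.INTER_CUBIC))
E
python3 m6.py
```

```text
[[0.52759432 0.13311329 0.018     ]
 [0.40645214 0.31402473 0.018     ]] [[0.47966574 0.36411121 0.07      ]
 [0.60272874 0.18418691 0.07      ]] len 0.2177254619587607 0.21798453268316226 0.10282453769677757
O [0.50411024 0.24885904 0.044     ] y [-0.5604832  0.8281658  0.       ] up [0.71492813 0.48751713 0.50120336] n [-0.41507948 -0.28091606  0.86532419] yaw y 124.08922070276232
peg [0.47440463 0.29275182 0.044     ] hubtop pred [0.45738637 0.28123427 0.07947829] uv [[391.64063106 172.48150584]]
hub meas [[0.45592754 0.2798515  0.07947829]] [[0.4560687  0.27996738 0.0773454 ]]
```

View pics/z6.png

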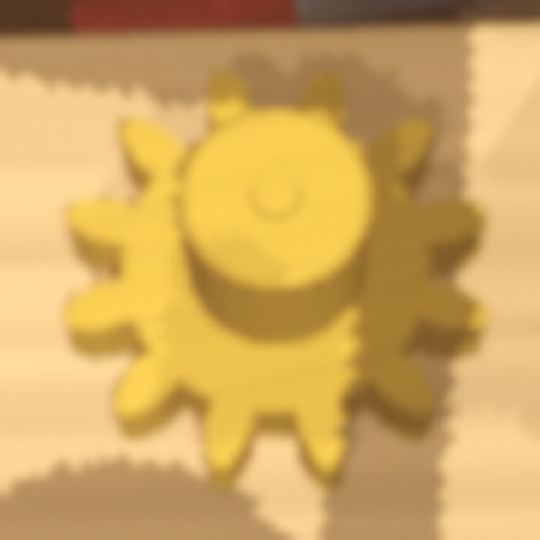

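The prediction from the board (hub face 391.6,172.5) agrees with the measured hub (391.7,169) to about 2 mm. A gap between teeth points straight downslope. I approach with the jaws along the rack's y.

Request:
apply_moves(steps=[[[0.4,0.04,0.8],-0.3,60],[[0.4,0.05,0.8],0,50],[[0.4,0.05,0.8],0,50],[[0.4,0.05,0.8],0,50],[[0.3,0,0.8],0,50],[[0,0,0.8],0,50],[[0,0,0.4],0,50],[[0,0,0],0,50],[[0,0,0],0,50]])

```text
clock: 11.0
eef_pos: [0.4622, 0.2833, 0.1138]
eef_rot: [-0.295, 0.956, -0.0, -0.0]
contact_force: [0.4, -0.7, 0.5]
gripper_width: 0.0501
```

```bash
python3 - <<'E'
from h import *
s=arm.read_state(); from scipy.spatial.transform import Rotation as Ro
R=Ro.from_quat(s['eef_rot']).as_matrix(); print(s['eef_pos'],np.degrees(np.arctan2(R[1,1],R[0,1])))
print('d', R.T@(np.array([.461,.2834,.0645])-s['eef_pos'])*40)
c=cam('wrist'); save(c,'w7.png',1)
E
```

```text
[0.46216391 0.28326591 0.11379689] 124.29191148123395
d [0.03446752 0.03055391 1.9718944 ]
```

View pics/w7.png

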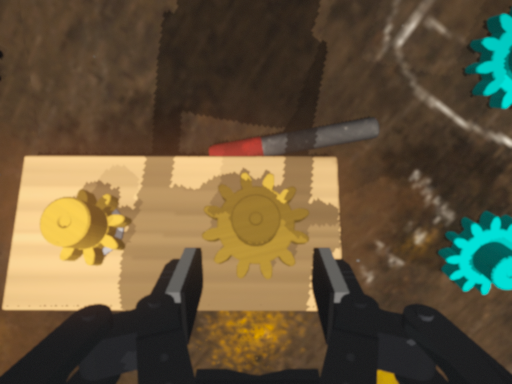

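The hub at (256,218) is centred between the finger pads (203 and 313). I lower and close.

Request:
apply_moves(steps=[[[0.03,0.02,0.7],0,50],[[0,0,0.7],0,50],[[0,0,0.57],0,50],[[0,0,0],0,40],[[0,0,0],0,30],[[0,0,0],0,20],[[0,0,0],0,20],[[0,0,0],0,20]])

```text
clock: 11.72
eef_pos: [0.4622, 0.2838, 0.0661]
eef_rot: [-0.295, 0.955, -0.0, 0.001]
contact_force: [-0.7, -1.3, 2.1]
gripper_width: 0.0254
```

Request:
apply_moves(steps=[[[0.06,0,-0.104],0,20],[[0.12,0,-0.208],0,20],[[0.12,0,-0.208],0,20],[[0.12,0,-0.208],0,20]])

```text
clock: 12.05
eef_pos: [0.4519, 0.2775, 0.0834]
eef_rot: [-0.295, 0.955, 0.0, -0.0]
contact_force: [-0.7, 0.4, -1.5]
gripper_width: 0.0252
```

```bash
python3 - <<'E'
from h import *
c=cam('wrist'); save(c,'w8.png',1.2)
c=cam('side'); save(c,'s8.png',1.4)
E
```

```text
(no output)
```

View pics/w8.png

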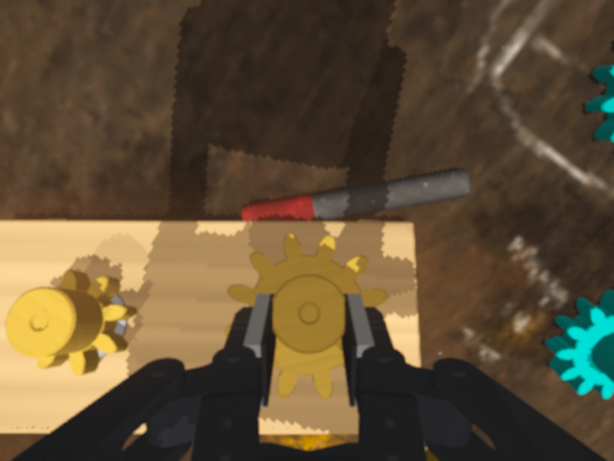

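View pics/s8.png

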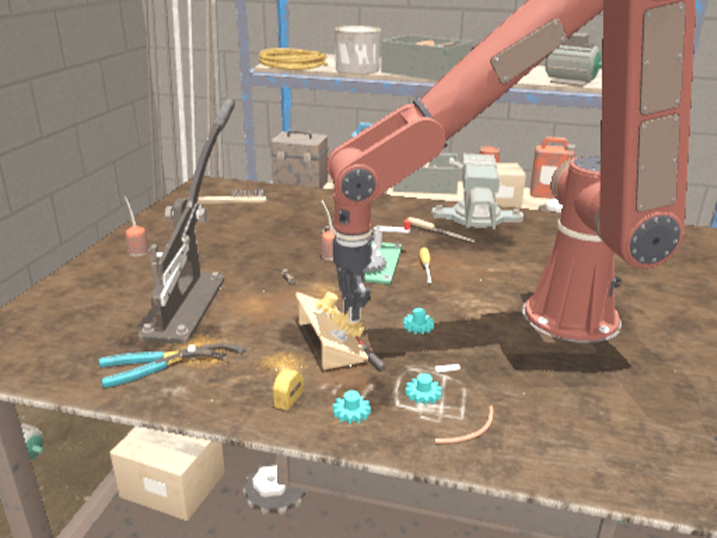

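The gear stays in the grip (hub at (310,312) between the pads) and is sliding up its peg. I keep lifting along the peg.

Request:
apply_moves(steps=[[[0.12,0,-0.208],0,20],[[0.12,0,-0.208],0,20],[[0.12,0,-0.208],0,20],[[0.2,0,-0.5],0,20],[[0.2,0,-0.8],0,20],[[0,0,-0.4],0,20],[[0,0,0],0,20]])

```text
clock: 12.73
eef_pos: [0.4389, 0.2678, 0.1441]
eef_rot: [-0.295, 0.955, 0.0, 0.003]
contact_force: [0.7, 0.9, -1.8]
gripper_width: 0.0252
```

```bash
python3 - <<'E'
from h import *
c=cam('wrist'); save(c,'w9.png',1.5)
t=cam('top'); 
hsv=cv2.cvtColor(t['img'],cv2.COLOR_RGB2HSV)
for n,m in (('turq',(hsv[...,0]>85)&(hsv[...,0]<95)&(hsv[...,1]>150)),('black',hsv[...,2]<45)):
    k,l,s,ce=cv2.connectedComponentsWithStats(m.astype(np.uint8))
    for i in range(1,k):
        if s[i,4]>60: print(n,s[i,4],world(t,*ce[i],.02)[0])
E
```

```text
(no output)
```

View pics/w9.png

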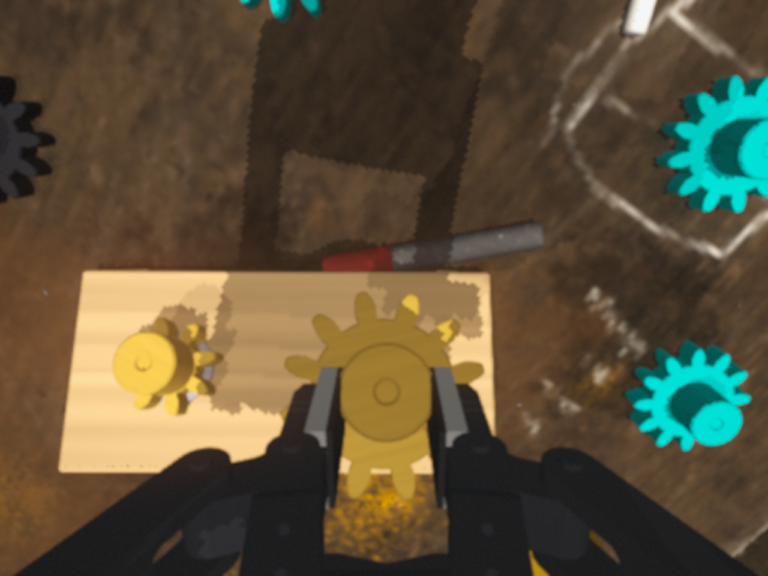

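```bash
python3 - <<'E'
from h import *
c=dict(np.load('w1.npz'))
for p in [(230,52),(483,180)]: print(world(c,p[0]/1.5,p[1]/1.5,.014))
E
```

```text
[[0.33223824 0.13895305 0.014     ]]
[[0.49722295 0.05796227 0.014     ]]
```

Gear is off the peg, tilted with the rack. I carry it to free bench at about (0.39,0.03), flatten it there, and regrip.

Request:
apply_moves(steps=[[[0.5,-0.48,0],0,20],[[1,-0.97,0],0,20],[[1,-0.97,0],0,20],[[1,-0.97,0],0,20],[[1,-0.97,0],0,20],[[1,-0.97,0],0,20],[[1,-0.97,0.2],0,20],[[0.5,-0.45,0.4],0,20],[[0,0,0.6],0,20],[[0,0,0],0,20]])

```text
clock: 13.67
eef_pos: [0.3842, 0.0281, 0.1075]
eef_rot: [-0.294, 0.956, 0.001, -0.003]
contact_force: [-1.4, 1.2, -2.0]
gripper_width: 0.025
```

```bash
python3 - <<'E'
from h import *
print(arm.read_state()['eef_pos'],arm.read_state()['contact_force'])
c=cam('side'); P=np.array([.39,.03,.05]); u,v=proj(c,P)[0].astype(int); print(u,v)
z=c['img'][max(0,v-70):v+70,u-95:u+95]; cv2.imwrite('pics/s10.png',cv2.resize(z[:,:,::-1],None,fx=4,fy=4,interpolation=cv2.INTER_CUBIC))
E
```

```text
[0.38418386 0.02807488 0.10750565] [-1.35222904  1.19089281 -2.01421573]
287 199
```

View pics/s10.png

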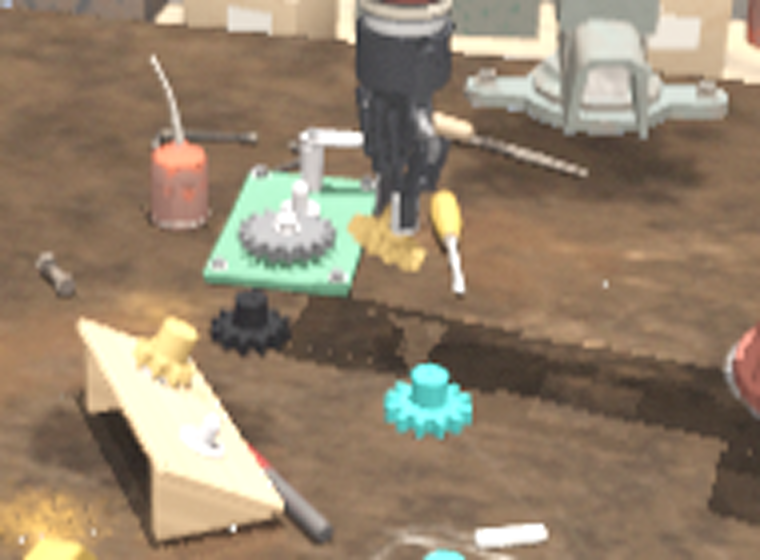

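Request:
apply_moves(steps=[[[0,0,0.8],0,20],[[0,0,0.8],0,20],[[0,0,0.8],0,20],[[0,0,0.25],0,20],[[0,0,0],0,20],[[0,0,0.06],0,20],[[0,0,0.06],0,20],[[0,0,0.06],0,20],[[0,0,0.06],0,20]])

```text
clock: 14.47
eef_pos: [0.3886, 0.0287, 0.0395]
eef_rot: [-0.295, 0.955, -0.0, 0.001]
contact_force: [0.5, 0.5, -1.8]
gripper_width: 0.0252
```

Request:
apply_moves(steps=[[[0,0,0.06],0,20],[[0,0,0.06],0,20]])

```text
clock: 14.63
eef_pos: [0.388, 0.0287, 0.036]
eef_rot: [-0.295, 0.955, -0.0, 0.001]
contact_force: [-0.1, -0.0, 3.8]
gripper_width: 0.0254
```

Contact as predicted near z = 0.037. I press gently.

Request:
apply_moves(steps=[[[0,0,0.06],0,20],[[0,0,0.06],0,20],[[0,0,0.06],0,20]])

```text
clock: 14.88
eef_pos: [0.3912, 0.0299, 0.0341]
eef_rot: [-0.294, 0.956, 0.001, 0.003]
contact_force: [-1.2, 8.0, 22.4]
gripper_width: 0.0254
```

Request:
apply_moves(steps=[[[0,0,0.06],0,20],[[0,0,0.06],0,20],[[0,0,0.06],0,20]])

```text
clock: 15.13
eef_pos: [0.3952, 0.0299, 0.0318]
eef_rot: [-0.294, 0.956, -0.0, 0.007]
contact_force: [1.3, 10.3, 27.1]
gripper_width: 0.0252
```

Request:
apply_moves(steps=[[[0,0,0.06],0,20],[[0,0,0.06],0,20],[[0,0,0.06],0,20]])

```text
clock: 15.38
eef_pos: [0.3988, 0.0295, 0.0289]
eef_rot: [-0.294, 0.956, -0.002, 0.01]
contact_force: [6.4, 4.9, 22.5]
gripper_width: 0.0253
```

```bash
python3 - <<'E'
from h import *
c=cam('side'); P=np.array([.39,.03,.03]); u,v=proj(c,P)[0].astype(int); print(u,v)
z=c['img'][max(0,v-45):v+35,u-55:u+55]; cv2.imwrite('pics/s11.png',cv2.resize(z[:,:,::-1],None,fx=6,fy=6,interpolation=cv2.INTER_CUBIC))
E
```

```text
287 205
```

View pics/s11.png

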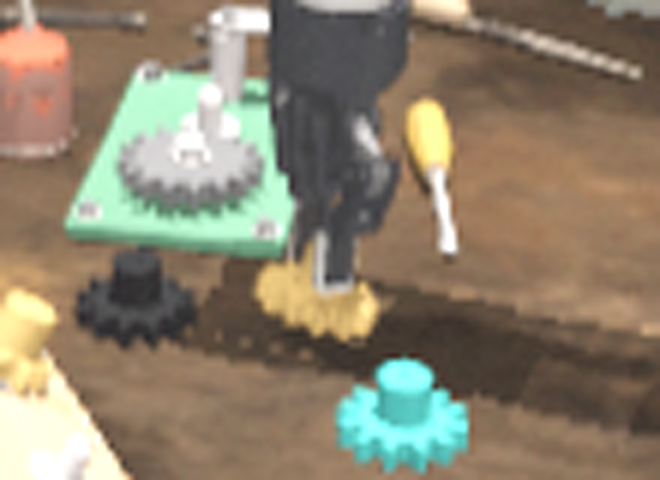

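The gear is now less tilted (centred at (320,300) in the crop), so pressing works. I continue.

Request:
apply_moves(steps=[[[0,0,0.06],0,20],[[0,0,0.06],0,20],[[0,0,0.06],0,20]])

```text
clock: 15.68
eef_pos: [0.4017, 0.0288, 0.0254]
eef_rot: [-0.294, 0.956, -0.004, 0.013]
contact_force: [7.0, 3.5, 20.1]
gripper_width: 0.0252
```

Request:
apply_moves(steps=[[[0,0,0.06],0,20],[[0,0,0.06],0,20]])

```text
clock: 15.85
eef_pos: [0.4032, 0.0288, 0.023]
eef_rot: [-0.294, 0.956, -0.004, 0.014]
contact_force: [6.0, 8.0, 21.3]
gripper_width: 0.0252
```

Request:
apply_moves(steps=[[[0,0,0.06],0,20],[[0,0,0],0,26],[[0,0,0],0,32],[[0,0,0],0,40],[[0,0,0],0,46],[[0,0,-0.2],0,50],[[0,0,-0.8],0,50],[[0,0,-0.8],0,50],[[0,0,-0.8],0,50],[[-0.6,0,-0.4],0,50],[[0,0,0],0,50],[[0,0,0],0,50]])

```text
clock: 16.85
eef_pos: [0.3999, 0.0372, 0.0882]
eef_rot: [-0.296, 0.955, -0.0, 0.0]
contact_force: [0.3, -0.2, 0.0]
gripper_width: 0.0501
```

```bash
python3 - <<'E'
from h import *
c=cam('wrist'); save(c,'w12.png',1.5); np.savez('w12.npz',**c)
E
```

```text
(no output)
```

View pics/w12.png

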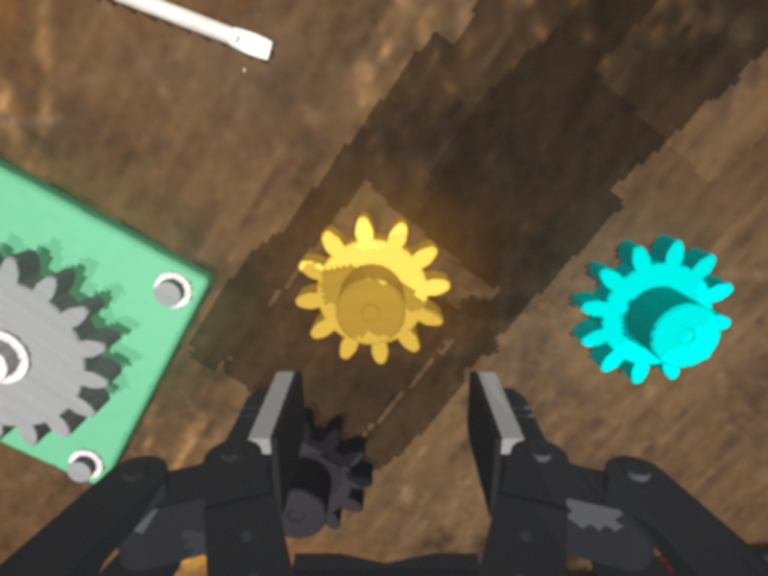

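The gear lies flat, hub up, hub face at about (371,312). I measure its position and tooth phase.

```bash
cat > ge.py <<'E'
from m5 import *
from scipy.spatial.transform import Rotation as Ro
def gear(c,uv,zh,zr,lo=(14,90)):
    hsv=cv2.cvtColor(c['img'],cv2.COLOR_RGB2HSV)
    m=(hsv[...,0]>=lo[0])&(hsv[...,0]<=34)&(hsv[...,1]>110)&(hsv[...,2]>90)
    H=world(c,*uv,zh)[0]; th=np.linspace(0,2*np.pi,1440,endpoint=False)
    C=H[:2].copy()
    for r in (.029,.031,.0325):
        P=np.c_[C[0]+r*np.cos(th),C[1]+r*np.sin(th),np.full_like(th,zr)]
        s=sample(c,m.astype(float),P); p,a=phase(s,th,12)
        print('r',r,'tooth deg',np.degrees(p)%30,'amp',a,'1st harm',phase(s,th,1))
    k,l,st,ce=cv2.connectedComponentsWithStats(m.astype(np.uint8)); i=l[int(uv[1]),int(uv[0])]
    ct=max(cv2.findContours((l==i).astype(np.uint8),0,1)[0],key=cv2.contourArea).reshape(-1,2)
    (x,y),rr=cv2.minEnclosingCircle(world(c,ct[:,0],ct[:,1],zr)[:,:2].astype(np.float32)); print('hub',H,'rim circle',x,y,rr)
    return m
if __name__=='__main__':
    c=dict(np.load('w12.npz')); gear(c,(371/1.5,312/1.5),.038,.014)
    s=arm.read_state(); R=Ro.from_quat(s['eef_rot']).as_matrix(); print(s['eef_pos'],np.degrees(np.arctan2(R[1,1],R[0,1])),R.T.tolist())
E
python3 ge.py
```

```text
r 0.029 tooth deg 10.367459820476864 amp 0.20249696743042175 1st harm (np.float64(-2.686492913587313), np.float64(0.18738678909142711))
r 0.031 tooth deg 10.207836873625993 amp 0.2821395912884397 1st harm (np.float64(-2.6862794729936956), np.float64(0.2749746477261696))
r 0.0325 tooth deg 9.574882326703198 amp 0.3150642279200144 1st harm (np.float64(-2.6906699933714466), np.float64(0.32868962990367817))
hub [0.39567664 0.02908106 0.038     ] rim circle 0.387847900390625 0.02973143756389618 0.04586842283606529
[0.3985499  0.0372068  0.08718421] 124.38733094869445 [[-0.8252350925288683, -0.5647856498598277, 0.0020522600425026895], [-0.5647840242879641, 0.8252376434003137, 0.0013556637446704314], [-0.002459261670144645, -4.034238991892209e-05, -0.9999969751976898]]
```

```bash
python3 - <<'E'
from ge import *
c=dict(np.load('w12.npz')); hsv=cv2.cvtColor(c['img'],cv2.COLOR_RGB2HSV)
for p in [(247,208),(242,160),(205,185),(230,170),(250,190),(270,170),(200,170),(215,215),(262,232),(290,180)]: print(p,hsv[p[1],p[0]])
for hmin in (19,20,21,22):
    print(hmin); m=gear(c,(371/1.5,312/1.5),.038,.014,(hmin,0))
cv2.imwrite('pics/m12.png',m[120:260,170:320].astype(np.uint8)*255)
E
```

```text
(247, 208) [ 21 175 191]
(242, 160) [ 30 131 255]
(205, 185) [ 17 152 116]
(230, 170) [ 27 151 255]
(250, 190) [ 21 176 191]
(270, 170) [ 26 151 255]
(200, 170) [ 16 142  95]
(215, 215) [ 22 170 229]
(262, 232) [ 15 129  87]
(290, 180) [ 18 159 143]
19
r 0.029 tooth deg 10.920677137135769 amp 0.5052229453996382 1st harm (np.float64(-2.3022953205848697), np.float64(0.07686560375927737))
r 0.031 tooth deg 10.966254366954246 amp 0.5774955408271225 1st harm (np.float64(-2.3730188939703045), np.float64(0.07567789400819405))
r 0.0325 tooth deg 10.80917716471273 amp 0.5790453049000401 1st harm (np.float64(-2.2398015399152835), np.float64(0.08731615143900369))
hub [0.39567664 0.02908106 0.038     ] rim circle 0.3954477310180664 0.027919605374336243 0.03543398901820183
20
r 0.029 tooth deg 10.932482609115327 amp 0.5535681278726635 1st harm (np.float64(-2.4849655189670865), np.float64(0.07610970979786856))
r 0.031 tooth deg 10.90118876517026 amp 0.590428342416992 1st harm (np.float64(-2.2801797417642775), np.float64(0.08640862685829671))
r 0.0325 tooth deg 10.957202416356276 amp 0.561500269786
[... 529 characters left out ...]
t harm (np.float64(-2.202488452012803), np.float64(0.06397189544776322))
hub [0.39567664 0.02908106 0.038     ] rim circle 0.3957757353782654 0.028323307633399963 0.03474549949169159
22
r 0.029 tooth deg 11.037504286528318 amp 0.5980904112056211 1st harm (np.float64(-2.279143588254306), np.float64(0.0781302571927429))
r 0.031 tooth deg 10.85780356852042 amp 0.5380748459436744 1st harm (np.float64(-2.313314393388482), np.float64(0.07773491432329359))
r 0.0325 tooth deg 11.044051830255022 amp 0.4353256667790218 1st harm (np.float64(-2.2050170790584644), np.float64(0.09700517614952411))
hub [0.39567664 0.02908106 0.038     ] rim circle 0.44460681080818176 0.06779852509498596 0.22799155116081238
```

View pics/m12.png

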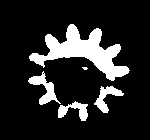

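Request:
apply_moves(steps=[[[0.15,-0.11,0.6],0,50],[[0.14,-0.11,0.7],0,50],[[0,0,0.7],0,50],[[0,0,0.66],0,50],[[0,0,0],0,50],[[0,0,0],0,42],[[0,0,0],0,34],[[0,0,0],0,20],[[0,0,0],0,20],[[0,0,0],0,20]])

```text
clock: 17.73
eef_pos: [0.3977, 0.0285, 0.0223]
eef_rot: [-0.295, 0.955, -0.0, 0.001]
contact_force: [-0.2, -0.2, -0.1]
gripper_width: 0.0254
```

Request:
apply_moves(steps=[[[0,0,-0.3],0,20],[[0,0,-0.8],0,20],[[0,0,-0.8],0,20],[[0,0,-0.8],0,20],[[0,0,-0.3],0,20],[[0,0,0],0,20]])

```text
clock: 18.23
eef_pos: [0.3993, 0.0284, 0.0991]
eef_rot: [-0.295, 0.955, -0.001, 0.003]
contact_force: [0.1, -0.3, -3.3]
gripper_width: 0.0254
```

```bash
python3 - <<'E'
from ge import *
s=arm.read_state(); R=Ro.from_quat(s['eef_rot']).as_matrix(); print(s['eef_pos'],np.degrees(np.arctan2(R[1,1],R[0,1])))
c=cam('wrist'); save(c,'w13.png',1.5); np.savez('w13.npz',**c)
E
```

```text
[0.39927768 0.02843487 0.09914476] 124.3650361000274
```

View pics/w13.png

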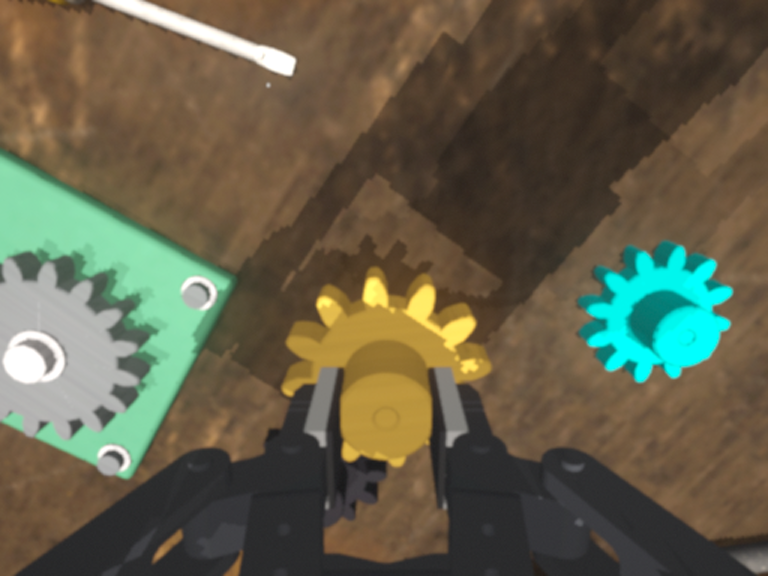

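The gear is gripped upright, hub face at (386,418). I measure where it sits relative to the tool.

```bash
python3 - <<'E'
from ge import *
s=arm.read_state(); R=Ro.from_quat(s['eef_rot']).as_matrix()
c=dict(np.load('w13.npz'))
H=world(c,386/1.5,418/1.5,.1148)[0]; print('hub',H,'in tool',R.T@(H-s['eef_pos'])*1000)
gear(c,(386/1.5,418/1.5),.1148,.0908,(19,0))
hsv=cv2.cvtColor(c['img'],cv2.COLOR_RGB2HSV); m=(hsv[...,0]>=19)&(hsv[...,0]<=34)&(hsv[...,1]>110)&(hsv[...,2]>90)
# phase only over visible half (direction tool +x)
tx=np.arctan2(R[1,0],R[0,0])
for r in (.029,.031,.033):
    th=tx+np.linspace(-np.pi/3,np.pi/3,960,endpoint=False)  # 4 pitches
    P=np.c_[H[0]+r*np.cos(th),H[1]+r*np.sin(th),np.full_like(th,.0908)]
    p,a=phase(sample(c,m.astype(float),P),th,12); print(r,np.degrees(p)%30,a)
E
```

```text
hub [0.39759855 0.02927446 0.1148    ] in tool [ -0.17383583   0.76339245 -17.18478845]
r 0.029 tooth deg 10.772240015106695 amp 0.17154927427569086 1st harm (np.float64(-2.3016589982523152), np.float64(0.19334818253820493))
r 0.031 tooth deg 10.531079111097778 amp 0.2662858209644668 1st harm (np.float64(-2.233622650284902), np.float64(0.22371353326707571))
r 0.0325 tooth deg 11.167194960571315 amp 0.35881876219289277 1st harm (np.float64(-2.304804230302811), np.float64(0.26424095750507354))
hub [0.39759855 0.02927446 0.1148    ] rim circle 0.39678359031677246 0.027880806475877762 0.036165956407785416
0.029 11.411074033705946 0.3021817193211912
0.031 11.119754646379933 0.3509569215276305
0.033 11.512138957343973 0.41959461264528425
```

Request:
apply_moves(steps=[[[0.05,-0.5,-0.2],0,20],[[0.08,-1,0],0,20],[[0.08,-1,0],0,20],[[0.08,-1,0],0,20],[[0.08,-1,0],0,20],[[0.08,-1,0],0,20],[[0.1,-1,0],0,20],[[0.1,-1,0],0,20],[[0.1,-1,0],0,20],[[0,0,0],1,20],[[0,0,0],1,20],[[0,0,0],1,20]])

```text
clock: 19.28
eef_pos: [0.5021, -0.1527, 0.0991]
eef_rot: [-0.162, 0.987, -0.002, -0.004]
contact_force: [-1.0, -0.1, -2.0]
gripper_width: 0.0255
```

Request:
apply_moves(steps=[[[0,0,0],1,20],[[0,0,0],1,20],[[0,0,0],1,20],[[0,0,0],1,20],[[0,0,0],1,20],[[0,0,0],1,20],[[0,0,0],1,20],[[0,0,0],1,20],[[0,0,0],1,20],[[0,0,0],1,20],[[0,0,0],1,20],[[0,0,0],1,20]])

```text
clock: 20.28
eef_pos: [0.5019, -0.1521, 0.0992]
eef_rot: [0.353, 0.936, -0.004, -0.002]
contact_force: [0.5, 0.3, -3.2]
gripper_width: 0.0251
```

Request:
apply_moves(steps=[[[0,0,0],1,20],[[0,0,0],1,20],[[0,0,0],1,20],[[0,0,0],1,20],[[0,0,0],1,20],[[0,0,0],0.14,20],[[0,0,0],0,20],[[0,0,0],0,20]])

```text
clock: 20.95
eef_pos: [0.5027, -0.1525, 0.1004]
eef_rot: [0.55, 0.835, -0.004, -0.0]
contact_force: [0.5, 0.5, -1.2]
gripper_width: 0.0252
```

```bash
cat > chk.py <<'E'
from ge import *
import sys
s=arm.read_state(); R=Ro.from_quat(s['eef_rot']).as_matrix()
print(s['clock'],s['eef_pos'],np.degrees(np.arctan2(R[1,1],R[0,1])),s['contact_force'])
print('d units',R.T@(np.array([.504,-.1575,.075])-s['eef_pos'])*40)
c=cam('wrist'); save(c,sys.argv[1]+'.png',1.5); np.savez(sys.argv[1]+'.npz',**c)
E
python3 chk.py w14
```

```text
20.95 [ 0.50269287 -0.15250195  0.10035914] 23.33134023416799 [ 0.50639601  0.51945179 -1.19511065]
d units [-0.2001211  -0.02339583  1.01540344]
```

View pics/w14.png

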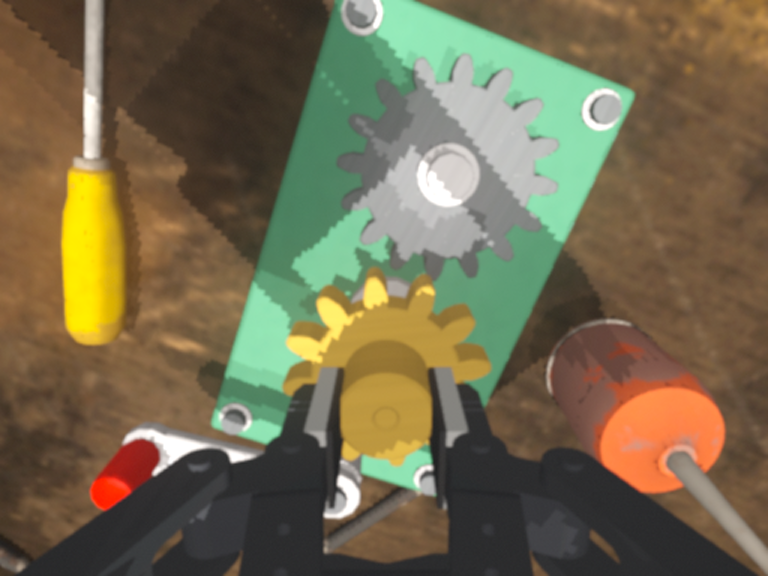

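The gear hangs over the fixture with its hub at (386,418); steel gear nut at (449,174); the oil can (660,430) is clear of the fingers. I check the phase and centring.

```bash
cat > c14.py <<'E'
from ge import *
import sys
f=sys.argv[1]; hu,hv=float(sys.argv[2]),float(sys.argv[3]); nu,nv=float(sys.argv[4]),float(sys.argv[5])
c=dict(np.load(f+'.npz')); s=arm.read_state(); R=Ro.from_quat(s['eef_rot']).as_matrix(); tz=s['eef_pos'][2]
H=world(c,hu/1.5,hv/1.5,tz+.0157)[0]; print('hub',H,'tool',R.T@(H-s['eef_pos'])*1000)
N=world(c,nu/1.5,nv/1.5,.044)[0]; print('nut',N)
hsv=cv2.cvtColor(c['img'],cv2.COLOR_RGB2HSV); m=(hsv[...,0]>=19)&(hsv[...,0]<=34)&(hsv[...,1]>110)&(hsv[...,2]>90)
tx=np.arctan2(R[1,0],R[0,0])
for r in (.029,.031,.033):
    th=tx+np.linspace(-np.pi/3,np.pi/3,960,endpoint=False)
    P=np.c_[H[0]+r*np.cos(th),H[1]+r*np.sin(th),np.full_like(th,tz-.0083)]
    p,a=phase(sample(c,m.astype(float),P),th,12); print('idler',np.degrees(p)%30,a)
th=np.linspace(0,2*np.pi,1440,endpoint=False)
for C in (N[:2],np.array([.4998,-.0871])):
    P=np.c_[C[0]+.041*np.cos(th),C[1]+.041*np.sin(th),np.full_like(th,.034)]
    p,a=phase(sample(c,(~greenmask(c)).astype(float),P),th,16); print('drive',np.degrees(p)%22.5,a)
ang=np.degrees(np.arctan2(N[1]-H[1],N[0]-H[0])); print('line H->N',ang)
E
python3 c14.py w14 386 418 449 174
```

```text
hub [ 0.50152824 -0.15055354  0.11637305] tool [  2.38074986  -0.57618181 -15.70729188]
nut [ 0.49921047 -0.08630852  0.044     ]
idler 0.47682166774927043 0.33860190838335436
idler 0.7998335828288621 0.38668526234020983
idler 0.7299906294144611 0.41613629103516575
drive 16.656936248249046 0.5604361648825444
drive 16.63717754846334 0.5829241198429576
line H->N 92.06616523551418
```

Idler phase is 0.5–0.8° against a target of 0.5°. Needed shift is ≈ −0.25 unit in tool x. I centre it and come down to just above the shaft tip.

Request:
apply_moves(steps=[[[-0.13,-0.015,0],0,20],[[-0.12,-0.015,0.4],0,20],[[0,0,0.6],0,20],[[0,0,0.1],0,20],[[0,0,0],0,20],[[0,0,0],0,20]])

```text
clock: 21.5
eef_pos: [0.5049, -0.1591, 0.0737]
eef_rot: [0.55, 0.835, -0.004, 0.0]
contact_force: [-0.1, 0.5, -3.6]
gripper_width: 0.025
```

```bash
python3 chk.py w15; python3 - <<'E'
from h import *
c=cam('side'); P=np.array([.504,-.157,.05]); u,v=proj(c,P)[0].astype(int)
z=c['img'][max(0,v-40):v+30,u-45:u+45]; cv2.imwrite('pics/s15.png',cv2.resize(z[:,:,::-1],None,fx=8,fy=8,interpolation=cv2.INTER_CUBIC))
E
```

```text
21.5 [ 0.50488243 -0.15911936  0.07366011] 23.233999180435344 [-0.0758586   0.47312408 -3.55123205]
d units [ 0.07317546 -0.00724816 -0.05391601]
```

View pics/w15.png

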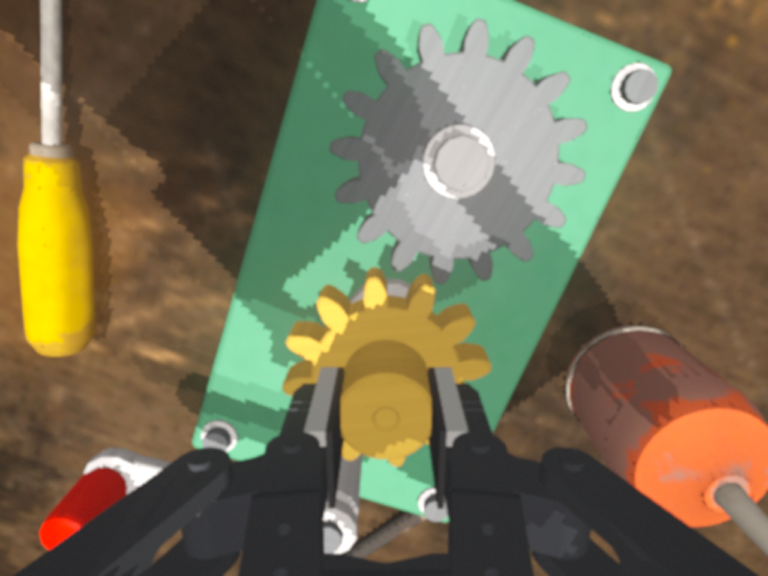

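View pics/s15.png

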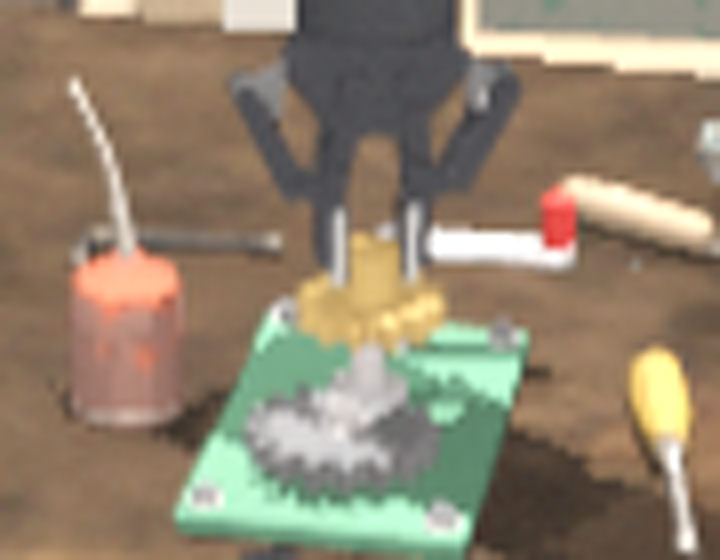

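Both views show the gear just above the shaft; the nut is at (460,161).

```bash
python3 c14.py w15 386 418 461 160
```

```text
hub [ 0.50354521 -0.15677115  0.09030256] tool [  3.18214315  -1.01304786 -15.71605489]
nut [ 0.49936714 -0.0861602   0.044     ]
idler 0.4971013864917404 0.3413580632285546
idler 0.6073746883255602 0.4032730656549332
idler 0.7062950206751771 0.4267818225133052
drive 16.647723575814993 0.5477218099345412
drive 16.613363820590298 0.5808669811674192
line H->N 93.3862608271614
```

Hub-to-nut distance is 70.7 mm at 93.4°, exactly as it should be. I lower in small steps, watching the force.

Request:
apply_moves(steps=[[[0,0,0.08],0,20],[[0,0,0.08],0,20],[[0,0,0.08],0,20],[[0,0,0.08],0,20]])

```text
clock: 21.93
eef_pos: [0.5053, -0.1592, 0.0661]
eef_rot: [0.55, 0.835, -0.004, 0.001]
contact_force: [-0.0, 0.2, -2.1]
gripper_width: 0.0254
```

Request:
apply_moves(steps=[[[0,0,0.08],0,20],[[0,0,0.04],0,20],[[0,0,0],0,20]])

```text
clock: 22.18
eef_pos: [0.5048, -0.159, 0.0626]
eef_rot: [0.55, 0.835, -0.004, 0.0]
contact_force: [-1.0, 0.6, -2.2]
gripper_width: 0.0252
```

The bore is on the shaft with no contact force. Continue.

Request:
apply_moves(steps=[[[0,0,0.06],0,20],[[0,0,0.06],0,20],[[0,0,0.06],0,20],[[0,0,0],0,20]])

```text
clock: 22.52
eef_pos: [0.5049, -0.1592, 0.0582]
eef_rot: [0.55, 0.835, -0.004, 0.0]
contact_force: [-0.8, 0.0, -1.8]
gripper_width: 0.0251
```

Request:
apply_moves(steps=[[[0,0,0.05],0,20],[[0,0,0.05],0,20],[[0,0,0],0,20]])

```text
clock: 22.77
eef_pos: [0.5049, -0.1592, 0.0558]
eef_rot: [0.55, 0.835, -0.004, 0.0]
contact_force: [-0.6, 0.3, -2.5]
gripper_width: 0.0255
```

Request:
apply_moves(steps=[[[0,0,0.05],0,20],[[0,0,0.05],0,20],[[0,0,0],0,20]])

```text
clock: 23.02
eef_pos: [0.5049, -0.1592, 0.0533]
eef_rot: [0.55, 0.835, -0.004, 0.0]
contact_force: [0.2, 0.8, -2.1]
gripper_width: 0.0254
```

Request:
apply_moves(steps=[[[0,0,0.05],0,20],[[0,0,0.05],0,20],[[0,0,0],0,20]])

```text
clock: 23.27
eef_pos: [0.5048, -0.1592, 0.0508]
eef_rot: [0.55, 0.835, -0.004, 0.0]
contact_force: [0.2, 0.4, -1.6]
gripper_width: 0.0251
```

The bottom is now below the steel gear's top face with no force: the teeth are in mesh. Down to the shoulder.

Request:
apply_moves(steps=[[[0,0,0.06],0,20],[[0,0,0.06],0,20],[[0,0,0.06],0,20],[[0,0,0],0,20]])

```text
clock: 23.6
eef_pos: [0.5048, -0.1592, 0.0461]
eef_rot: [0.55, 0.835, -0.004, 0.0]
contact_force: [-0.0, -0.1, -1.6]
gripper_width: 0.0252
```

Request:
apply_moves(steps=[[[0,0,0.05],0,20],[[0,0,0.05],0,20],[[0,0,0.03],0,20],[[0,0,0],0,20]])

```text
clock: 23.93
eef_pos: [0.5049, -0.1593, 0.0431]
eef_rot: [0.55, 0.835, -0.004, 0.0]
contact_force: [0.3, -0.3, -1.9]
gripper_width: 0.0255
```

Request:
apply_moves(steps=[[[0,0,0.03],0,20],[[0,0,0.03],0,20],[[0,0,0],0,20]])

```text
clock: 24.18
eef_pos: [0.5053, -0.1595, 0.0422]
eef_rot: [0.55, 0.835, -0.004, 0.001]
contact_force: [-2.1, 0.5, 1.0]
gripper_width: 0.0249
```

Touching down on the shoulder. I release gently and rise straight up.

Request:
apply_moves(steps=[[[0,0,0],0,26],[[0,0,0],0,30],[[0,0,0],0,36],[[0,0,0],0,42],[[0,0,0],0,44],[[0,0,-0.4],0,44],[[0,0,-0.8],0,44],[[0,0,-1],0,44],[[0,0,-1],0,44],[[0,0,-1],0,44],[[-0.6,0,-1],0,44],[[0,0,0],0,44]])

```text
clock: 25.18
eef_pos: [0.5163, -0.1755, 0.1796]
eef_rot: [0.55, 0.835, -0.004, 0.008]
contact_force: [1.2, -1.0, 0.7]
gripper_width: 0.0437
```

```bash
python3 chk.py w16; python3 - <<'E'
from h import *
c=cam('side'); P=np.array([.504,-.157,.05]); u,v=proj(c,P)[0].astype(int)
z=c['img'][max(0,v-40):v+30,u-45:u+45]; cv2.imwrite('pics/s16.png',cv2.resize(z[:,:,::-1],None,fx=8,fy=8,interpolation=cv2.INTER_CUBIC))
E
```

```text
25.1833 [ 0.51632129 -0.17549373  0.17956214] 23.215568037519777 [ 1.23587942 -1.04208615  0.70192187]
d units [ 0.92777369 -0.18000214  4.16664888]
```

View pics/w16.png

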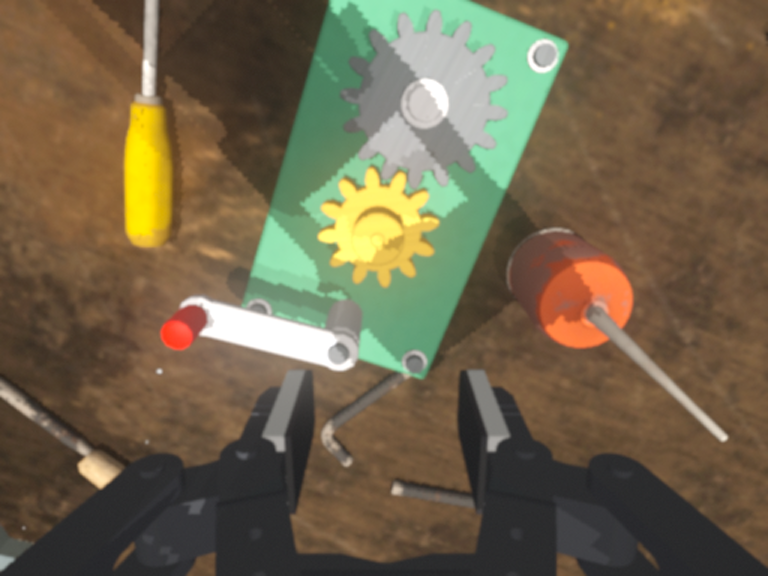

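View pics/s16.png

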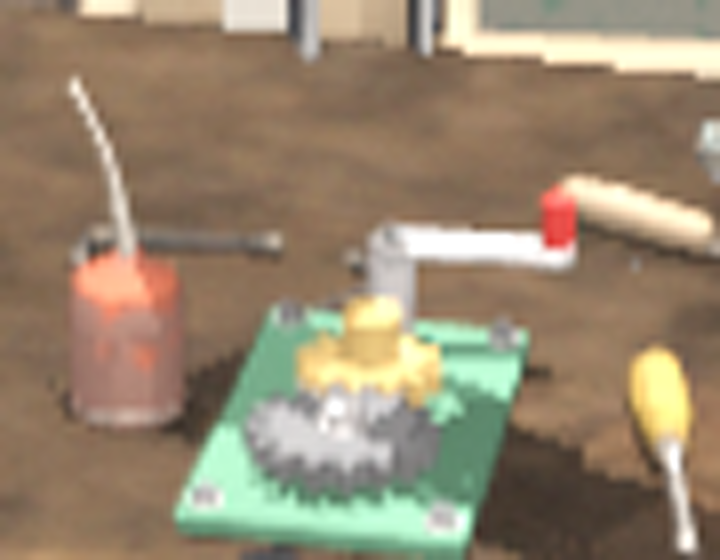

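The gear is meshed and seated (hub face at (378,240); the side view shows its rim level with the steel gear). The knob is at (180,335). I check the height and the knob position.

```bash
python3 - <<'E'
from ge import *
c=dict(np.load('w16.npz')); s=arm.read_state(); R=Ro.from_quat(s['eef_rot']).as_matrix()
print('hub',world(c,378/1.5,238/1.5), world(c,378/1.5,238/1.5,.058),'rim',world(c,375/1.5,190/1.5),'drive face',world(c,400/1.5,140/1.5))
hsv=cv2.cvtColor(c['img'],cv2.COLOR_RGB2HSV)
m=(((hsv[...,0]<6)|(hsv[...,0]>174))&(hsv[...,1]>150)); m[:, :100]=0; m[:,140:]=0
vv,uu=np.nonzero(m); top=vv>0
ct=max(cv2.findContours(m.astype(np.uint8),0,1)[0],key=cv2.contourArea); print(cv2.boundingRect(ct))
K=world(c,180/1.5,335/1.5,.0935)[0]; piv=np.array([.508,-.2215])
d=K[:2]-piv; phi=np.degrees(np.arctan2(-d[0],d[1])); print('knob',K,'r',np.linalg.norm(d),'phi world',phi)
print('pivot',world(c,338/1.5,353/1.5,.067))
d=np.r_[K[:2],.12]-s['eef_pos']; 
print('d units now',R.T@d*40,'turn units',-(phi-23.2)/5)
E
```

```text
hub [[ 0.50422371 -0.1573      0.05750581]] [[ 0.50418288 -0.1571908   0.058     ]] rim [[ 0.49410657 -0.13814341  0.03520089]] drive face [[ 0.49613532 -0.10869467  0.03471862]]
(107, 205, 24, 29)
knob [ 0.43258944 -0.23025373  0.0935    ] r 0.0759169338745131 phi world 96.6213160592341
pivot [[ 0.50829572 -0.22234433  0.067     ]]
d units now [-0.82358888 -3.84379425  2.18976819] turn units -14.68426321184682
```

Request:
apply_moves(steps=[[[-0.2,-0.96,0],0,40],[[-0.2,-0.96,0],0,40],[[-0.21,-0.96,0],0,40],[[-0.21,-0.96,0],0,40],[[0,0,0.4],-1,40],[[0,0,0.6],-1,40],[[0,0,0.6],-1,40],[[0,0,0.6],-1,40],[[0,0,0],-1,40],[[0,0,0],-1,40],[[0,0,0],-1,40],[[0,0,0],-1,40]])

```text
clock: 26.28
eef_pos: [0.4295, -0.2278, 0.1155]
eef_rot: [0.229, 0.973, -0.003, -0.003]
contact_force: [0.4, 0.1, -0.0]
gripper_width: 0.0402
```

Request:
apply_moves(steps=[[[0,0,0],-1,40],[[0,0,0],-1,40],[[0,0,0],-1,40],[[0,0,0],-1,40],[[0,0,0],-1,40],[[0,0,0],-1,40],[[0,0,0],-0.7,40],[[0,0,0],0,40],[[0,0,0],0,40]])

```text
clock: 27.03
eef_pos: [0.43, -0.2283, 0.1163]
eef_rot: [-0.058, 0.998, -0.003, -0.003]
contact_force: [0.5, 0.2, 0.1]
gripper_width: 0.0397
```

```bash
python3 chk.py w17; python3 - <<'E'
from ge import *
s=arm.read_state(); R=Ro.from_quat(s['eef_rot']).as_matrix()
print(R.T@(np.array([.4322,-.2303,.074])-s['eef_pos'])*40)
E
```

```text
27.0333 [ 0.42998458 -0.2282628   0.11626978] 96.64961887027458 [0.47566649 0.22518233 0.10670531]
d units [-3.27903396  2.47716021  1.61671737]
[-0.08000391 -0.07113236  1.70161115]
```

View pics/w17.png

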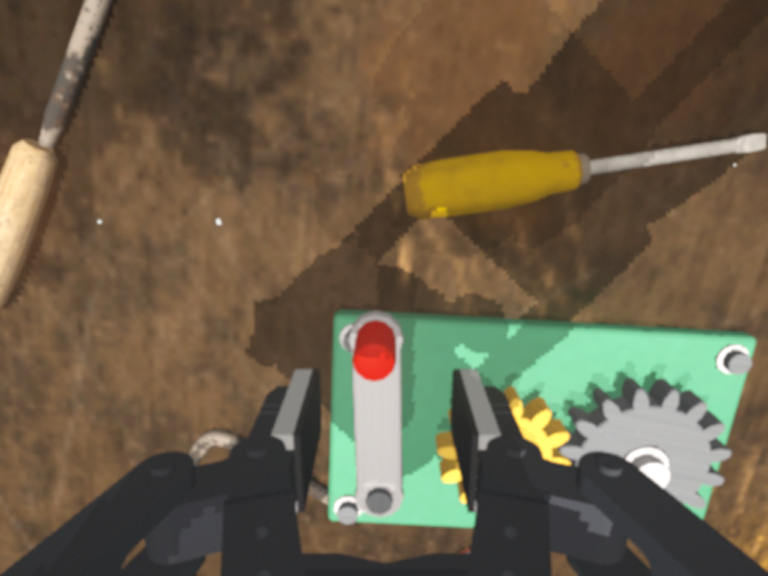

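The knob at (375,350) is between the fingers. I lower, narrow and swing back.

Request:
apply_moves(steps=[[[-0.06,-0.07,0.6],0,36],[[0,0,0.6],0,30],[[0,0,0.4],0,22],[[0,0,0],0,22],[[0,0,0],0,22],[[-0.012,0.272,0],1,22],[[-0.012,0.272,0],1,22],[[-0.012,0.272,0],1,22]])

```text
clock: 27.75
eef_pos: [0.4335, -0.2113, 0.0784]
eef_rot: [0.075, 0.997, -0.005, -0.001]
contact_force: [-0.6, -0.6, -0.9]
gripper_width: 0.0219
```

Request:
apply_moves(steps=[[[-0.012,0.272,0],1,22],[[-0.012,0.272,0],1,22],[[-0.012,0.272,0],1,22],[[-0.012,0.272,0],1,22],[[-0.012,0.272,0],1,22],[[-0.012,0.272,0],1,22],[[-0.012,0.272,0],1,22]])

```text
clock: 28.33
eef_pos: [0.4543, -0.1689, 0.0784]
eef_rot: [0.371, 0.929, -0.005, 0.001]
contact_force: [-0.4, -0.6, 0.9]
gripper_width: 0.022
```

Request:
apply_moves(steps=[[[-0.012,0.272,0],1,22],[[-0.012,0.272,0],1,22],[[-0.012,0.272,0],1,22],[[-0.012,0.272,0],1,22],[[-0.012,0.272,0],1,22],[[-0.012,0.272,0],1,22],[[-0.012,0.272,0],1,22],[[0,0,0],0,22]])

```text
clock: 29.0
eef_pos: [0.496, -0.1459, 0.0781]
eef_rot: [0.632, 0.775, -0.004, 0.002]
contact_force: [-0.5, -0.3, 0.5]
gripper_width: 0.0215
```

```bash
python3 chk.py w18
```

```text
29.0 [ 0.49603933 -0.14588205  0.07805134] 11.666009372408887 [-0.50408402 -0.34053075  0.47080312]
d units [-0.51847487  0.21819829  0.12581296]
```

View pics/w18.png

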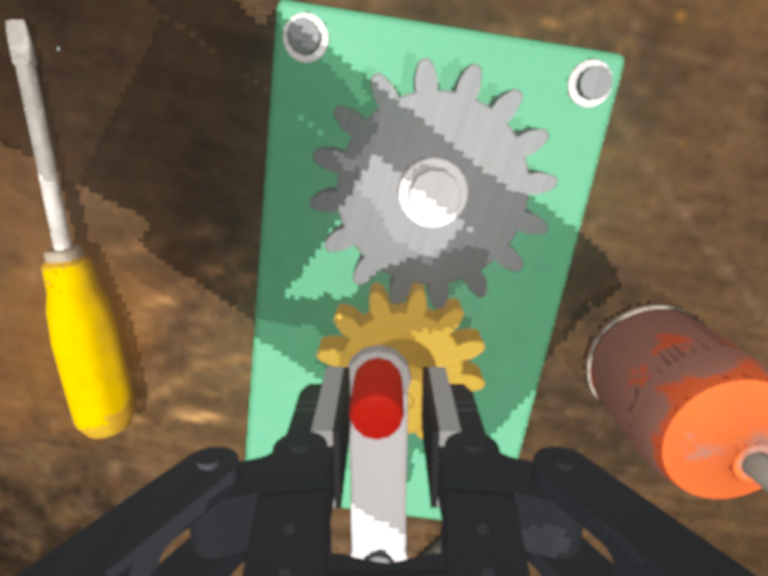

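The keeper (knob at (377,400)) is about 10° short of its stop. I finish with small steps, watching the force.

Request:
apply_moves(steps=[[[-0.01,0.272,0],1,22],[[0,0.2,0],0.7,22],[[0,0.06,0],0,22],[[0,0,0],0,22]])

```text
clock: 29.38
eef_pos: [0.5074, -0.1439, 0.077]
eef_rot: [0.686, 0.728, -0.004, 0.001]
contact_force: [-0.9, 0.8, 0.3]
gripper_width: 0.0217
```

Request:
apply_moves(steps=[[[0,0.06,0],0,22],[[0,0.06,0],0,22],[[0,0,0],0,22]])

```text
clock: 29.63
eef_pos: [0.5076, -0.1438, 0.0765]
eef_rot: [0.686, 0.728, -0.006, -0.001]
contact_force: [-6.8, -0.7, 4.9]
gripper_width: 0.0218
```

The force rose to 7 N: it is at the stop. I back off, open and rise.

Request:
apply_moves(steps=[[[0,-0.14,0],0,24],[[0,-0.05,0],0,30],[[0,0,0],0,34],[[0,0,-0.3],0,36],[[0,0,-0.8],0,36],[[0,0,-1],0,36],[[0,0,-1],0,36],[[0,0,-1],0,36],[[-1,0,-1],0,36],[[-1,0,0],0,36],[[0,0,0],0,36],[[0,0,0],0,36]])

```text
clock: 30.63
eef_pos: [0.5096, -0.1938, 0.2058]
eef_rot: [0.687, 0.726, -0.003, 0.002]
contact_force: [0.1, 0.0, -0.4]
gripper_width: 0.0362
```

```bash
python3 chk.py w19; python3 - <<'E'
from ge import *
c=dict(np.load('w19.npz')); hsv=cv2.cvtColor(c['img'],cv2.COLOR_RGB2HSV)
m=(((hsv[...,0]<6)|(hsv[...,0]>174))&(hsv[...,1]>150)); m[:,:220]=0; m[:,300:]=0; m[:80]=0
ct=max(cv2.findContours(m.astype(np.uint8),0,1)[0],key=cv2.contourArea); (u,v),r=cv2.minEnclosingCircle(ct); print(u*1.5,v*1.5,r)
K=world(c,u,v,.09)[0]; d=K[:2]-np.array([.508,-.2215]); print(K,np.linalg.norm(d),'keeper angle',np.arctan2(-d[0],d[1])-.0593)
c=cam('side'); P=np.array([.504,-.157,.05]); u,v=proj(c,P)[0].astype(int)
z=c['img'][max(0,v-40):v+30,u-45:u+45]; cv2.imwrite('pics/s19.png',cv2.resize(z[:,:,::-1],None,fx=8,fy=8,interpolation=cv2.INTER_CUBIC))
E
```

```text
30.6333 [ 0.50956704 -0.19381202  0.20578197] 3.137514639601604 [ 0.07735122  0.02116519 -0.39637762]
d units [ 1.50499942 -0.13326129  5.21946209]
384.0 198.0 9.999999747378752e-05
[ 0.50541677 -0.14997654  0.09      ] 0.0715700974731678 keeper angle -0.023198491593586633
```

View pics/w19.png

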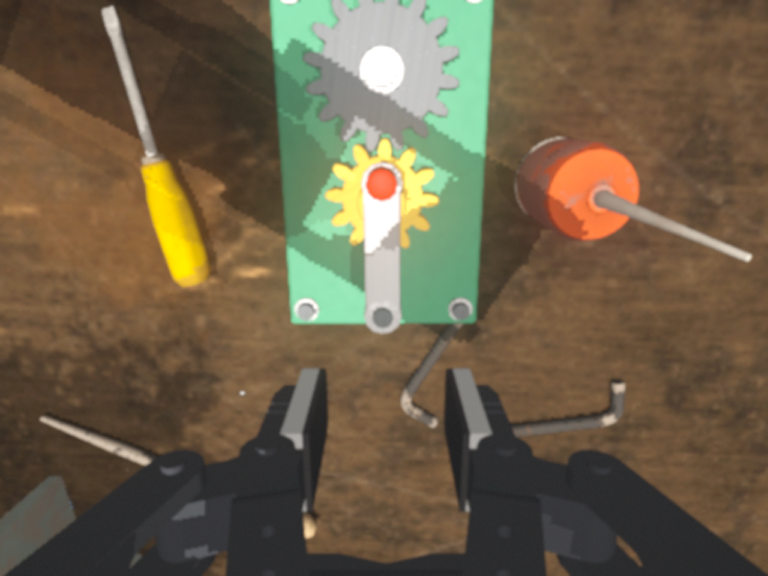

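View pics/s19.png

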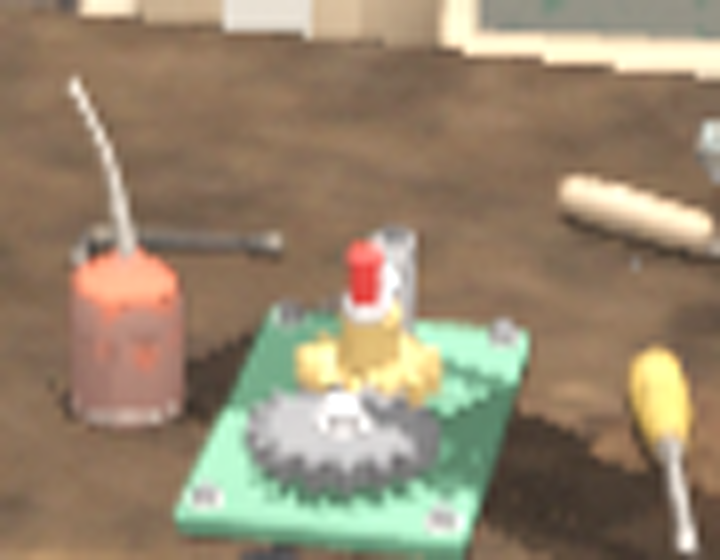

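The nut (382,68), knob (382,184) and pivot (382,317) lie on one straight line, so the keeper is at its stop. The gear is meshed beneath it and the oil can is untouched. The mask-based knob circle failed (it found a 1-pixel blob), but the direct pixel reading is clear. Handing in.

```bash
python3 -c "
from station import arm
print(arm.finish_job())"
```

```text
the job is handed in; nothing more can be done
None
```

The larger brass gear is on the stub shaft, hub up and in mesh with the steel gear, and the keeper is back at its stop. I handed the job in at about 31 s. No verdict is reported.

**What I did:**
1. Swung the keeper to about 90°.
2. Drew the gear off its peg along the slope, pressed it flat on free bench and regripped it upright.
3. Turned it to the tooth phase measured in the images and lowered it. It went straight into mesh with almost no force, so no rocking was needed.
4. Swung the keeper back until it pushed back with about 7 N.

**Last checks:**
- **Gear:** before the keeper went back, its hub measured (0.504, −0.157, 0.0575). That is within about 0.5 mm of the shaft axis and of the fully-down height (0.058). The last pictures show it still meshed.
- **Keeper:** the nut, knob and pivot lay on one line in the last picture, so the keeper is at about 0 rad.
- **Surroundings:** the gripper was clear, about 11 cm above the knob, with a force near zero, and the oil can stood where it was.

**One check failed:** the automatic knob detection in the last picture caught only one pixel, so its −0.02 rad is not trustworthy. I read the keeper's position directly from the picture instead.

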